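# Change the load of the screen dryer

### The arm

A 6-joint arm with a two-finger parallel gripper is mounted at the origin on the work surface. World frame = base frame: x ahead of the robot, y to its left, z up, the work surface at z = 0. Lengths are in m, angles in degrees, forces in N, time in s.
With the tool pointing down it reaches from about 0.35 to 0.875 m from the base axis. Payload 4.2 kg.
Tool frame: the origin (TCP) lies midway between the tips of the shut fingers; the grasp point (between the pads) lies 19 mm behind it; z points along the fingers, y is the direction in which the jaws open and shut (so a half turn about z gives the same grasp; the last joint's range is limited). The gripper opens to 87 mm and grips with 3 to 60 N. Pads are 19 mm wide; open, the fingers measure 117 mm over their backs; the gripper's body (75 mm by 190 mm) begins 51 mm behind the grasp point.
Start: joints at [-57.204, 22.042, 0.453, 0, -68.411, -14.817], TCP at [0.193, -0.594, 0.223] pointing down, gripper open.
Joint ranges: [-179.83, 179.83], [-69.29, 118.12], [-61.27, 80.66], [-181.25, 117.63], [-171.15, -9.14], [-177.46, 177.46]. Speed limits (degrees/s): [159.86, 159.86, 180, 180, 180, 180].

### API

Orientations are given as a 3x3 rotation matrix whose columns are the frame's x, y, z axes.
In Python, from station import r gives the robot as it stands.
- The arm moves only by the tool play_rows, never from a script. Its argument "commands" is a list that holds one entry, the list of rows, each a list of 7 numbers: the shift along the world's x, y, z in m, then the turn, a rotation vector about the world's x, y, z in rad, then the closure, from 0 (fully open) to 1 (shut). A call has 1 to 5 rows; each row is the pose to reach, as a shift and turn from the pose commanded when the call began; what a row does not reach only later rows make up. A row lasts 1/10 s, in which the tool goes at most 50 mm and 8.59 degrees, less where a joint would pass 70% of its speed; a pose out of reach is approached as far as the arm can. A call with a gripper value outside its range is refused whole. The fingers move at their own pace and stop on an object; the grip force is fixed at half the most. Time passes only in rows, so rows that repeat a pose let the fingers close. It gives the time, the measured TCP pose, the force and the opening at its end, in the units of the state.
- r.sense(): the state, without advancing time (a new reading comes with each control period).
- r.capture(name): name is "scene" or "side" or "wrist"; returns a dict with "image" (420x560x3 uint8, red, green, blue), "range_z" (420x560 float32, m along the optical axis (not along the pixel's ray), 0 where there is no reading), "intrinsics" (3x3 intrinsics, pixels), "extrinsics" (4x4, takes a point from camera to world coordinates); the wrist camera has in their place "mount" (4x4, takes a point from camera to tool coordinates, whose origin is the TCP and whose axes are the flange's). Camera axes: x right, y up, looking along -z (the intrinsics and any distortion apply to the point x, -y, -z); pixel columns grow to the right and rows downward; lengths in m; the calibration is good to about 2 mm. A picture is of the moment at which its call begins: read the wrist's pose just before it.
- r.finish_job(): hands the job in, once; it reports no verdict.
The state is a dict: "time_s": time; "joints": joint angles; "joint_velocities": joint speeds; "effort": joint torques, N m; "tcp_pos": TCP position; "ee_rot": TCP orientation; "wrist_force": force on the tool from outside, world axes, zero at the start; "moment": the same for the moment, N m; "gripper_width": opening from 0.0 (shut) to 1.0 (fully open).
Only numpy, scipy, OpenCV 4.12 (cv2) and the standard library are available. Lean on these libraries where they do the work, as an engineer would, in place of code of your own. Each camera call takes 0.05 s, during which the arm holds its last target. There are 200 camera calls.

### The job

Change the load of the screen dryer: take the dried screens that hang on its carousel at the start and hang them over the storage rail, and hang the wet screens standing on the bench over the carousel's bars, one to a bar, each straddling its bar. A bar can be reached only in the open bay at the front, so turn the carousel a quarter turn at a time by its posts until it clicks; at the end every wet screen must be under the clear roof and the bar in the bay empty, with the carousel clicked in place. Leave the tub, the beaker and the funnel where they are.

Things in the scene. Friction and masses are not known exactly. Their poses are not given: they have to be found in the camera images.
- wet_a_mid (a point): Wet screen, upright on the bench at the start (or absent): steel inverted-U saddle 115 mm tall, 0.16 kg. Two upright sheets 52 mm wide (x), 3 mm thick, 28 mm apart inside (y), open below, joined by a bridge with underside 70 mm above the foot; heavy foot bars 8 mm high, 58 mm deep over all (y). Grip tab on the bridge: 30 mm (x) by 10 mm (y), from 75 to 115 mm above the foot. Point: centre, 57.5 mm up; z up.
- wet_b_mid (a point): Another wet screen, like wet_a; may be absent. Two or three wet screens stand on the bench to the right of the dryer. All screens look alike; the start place tells wet from dried. On a bar or rail a screen rests on its bridge, its point 7.5 mm below the bar's centre line.
- wet_c_mid (a point): Another wet screen, like wet_a; may be absent.
- dry_a_mid (a point): Dried screen, hanging on a carousel bar under the roof at the start; same shape, size and point as wet_a. May be absent: one or two dried screens are present.
- dry_b_mid (a point): Dried screen, hanging on a carousel bar under the roof at the start; same shape, size and point as wet_a. May be absent: one or two dried screens are present.
- dry_c_mid (a point): Dried screen, hanging on a carousel bar under the roof at the start; same shape, size and point as wet_a. May be absent: one or two dried screens are present.
- dryer_axis (a point): Screen dryer, fixed; round base 310 mm across carrying the carousel. Point: on the carousel's upright axis at bench level; its -x axis points into the open front bay (roughly to the robot), z up. A clear flat roof, 350 mm wide, covers all that lies at x > -0.03 m of this frame, from 220 to 225 mm above the bench: a bar can be loaded only when it points into the bay. Blower box, 130 mm high, behind.
- carousel (a joint): Carousel angle, rad, 0 at the start, growing anticlockwise from above; turns both ways (stops at +-7). It clicks into a detent at every quarter turn (multiples of 1.571), with one bar pointing straight into the bay; let go, it settles into the nearest one by itself (detent torque at most 0.35 N m). Turned by its posts.
- bar_0 (a point): Carousel bar, points into the bay at the start: level flat bar, 16 mm wide and 10 mm thick running out from the hub, centre line 150 mm above the bench. Point: middle of the loading place, on the centre line, 90 mm from the axis. End plates (24 mm wide, rising 22 mm above the bar) leave 68 mm free along the bar, for one screen, whose sheets hang either side of the bar.
- bar_1 (a point): Carousel bar 1, like bar_0, 90 degrees anticlockwise from it seen from above.
- bar_2 (a point): Carousel bar 2, like bar_0, 180 degrees anticlockwise from it seen from above.
- bar_3 (a point): Carousel bar 3, like bar_0, 270 degrees anticlockwise from it seen from above.
- post_0 (a point): Turning post on the carousel rim: upright rod 14 mm thick with black sleeve, 140 mm from the axis, half-way between bar_0 and bar_1, top 200 mm above the bench. Point: on its middle line, 20 mm below the top. Grip it from above or push it to turn the carousel.
- post_1 (a point): Turning post like post_0, half-way between bar_1 and bar_2.
- post_2 (a point): Turning post like post_0, half-way between bar_2 and bar_3.
- post_3 (a point): Turning post like post_0, half-way between bar_3 and bar_0.
- rail_mid (a point): Storage rail left of the dryer, fixed: level flat bar, 16 mm wide and 10 mm thick, 196 mm long in the clear along its y axis, between end posts 150 mm tall. Point: middle of the bar on its centre line, 130 mm above the bench; z up. Room for two screens side by side, sheets either side of the bar.
- tub_mid (a point): Bystander: red open plastic tub 120 x 100 x 60 mm; the point is 30 mm up.
- beaker_mid (a point): Bystander: round steel beaker, 76 mm across, 85 mm high; the point is half-way up.
- funnel_mid (a point): Bystander: green plastic funnel standing mouth down, 124 mm across, 115 mm high; the point is half-way up.
Things that resemble listed ones, but are neither listed nor needed, are in the scene too. Leave any yellow look-alike of the part that bears wet_b_mid alone.

How it is judged:
By the outcome, as a careful person would: the job done as asked, in the order asked, and still so for the second after the job is handed in, with the robot touching nothing.
Of wet_a, wet_b, wet_c only 2 to 3 are there at a start; the rules pass over those that are not, and their reading is None.
Of dry_a, dry_b, dry_c only 1 to 2 are there at a start; the rules pass over those that are not, and their reading is None.
At some moment in a run one of wet_a, wet_b, wet_c may be knocked a few centimetres aside while the robot is not near it.
It also fails if it takes over 210 s, if anything falls off the work surface, if the arm or the gripper's body presses on something with over 40 N, if the wrist force passes 120 N, or if a joint passes its speed limit or range.

## Working session

There is one attempt and no reset: what is moved stays moved. The work goes in short steps, Python scripts to look and compute and a tool call to move; the robot and the scene stay as the last step left them, time stands still between calls to the robot, and variables do not carry over. Pictures are saved under pics/ and viewed, about 12 in all and at most 16, crops included, and the job is handed in when it is done.

Besides the shell and the picture viewer there is one more tool, called as name(argument=value, ...) on one line, values as JSON. play_rows: Moves the arm, as the interface text tells. Its arguments: {"type":"object","properties":{"commands":{"type":"array","items":{"type":"array","items":{"type":"array","items":{"type":"number"}}}}},"required":["commands"]}

```bash
ls; mkdir -p pics; cat > h.py <<'E'
import numpy as np,cv2
from station import r
def cap(n,save=None):
    s=r.sense(); c=r.capture(n)
    if 'mount' in c:
        T=np.eye(4);T[:3,:3]=np.array(s['ee_rot']);T[:3,3]=s['tcp_pos'];c['extrinsics']=T@np.array(c['mount'])
    if save: cv2.imwrite('pics/'+save,c['image'][:,:,::-1])
    return c
def pts(c):
    K=np.array(c['intrinsics']);z=np.array(c['range_z']);v,u=np.mgrid[:z.shape[0],:z.shape[1]]
    P=np.stack([(u-K[0,2])/K[0,0]*z,-(v-K[1,2])/K[1,1]*z,-z,np.ones_like(z)],-1)
    W=(P@np.array(c['extrinsics']).T)[...,:3];W[z==0]=np.nan
    return W
E
python3 - <<'E'
from h import *
s=r.sense();print(s)
for n in ('scene','side','wrist'):
    c=cap(n,n+'0.png');print(n,np.round(c['intrinsics'],1).tolist(),np.round(c['extrinsics'],3).tolist());np.save(n+'0.npy',pts(c))
E
```

```text
pics
{'time_s': 0.0, 'joints': array([-5.72033779e+01,  2.20911670e+01,  3.80387596e-01, -3.01317877e-02,
       -6.84088290e+01, -1.48164641e+01]), 'joint_velocities': array([ 0.02143891, -0.10779806, -0.06623463,  0.05670642, -0.14715449,
       -0.06011598]), 'effort': array([-8.41019278e-05, -3.90664887e+01,  1.87405944e+01,  4.21991095e+00,
        1.09867533e-02, -1.95784723e-04]), 'tcp_pos': array([ 0.19277402, -0.5939085 ,  0.2214565 ]), 'ee_rot': array([[-9.51223329e-01, -3.08502285e-01, -7.19667370e-04],
       [-3.08503118e-01,  9.51221187e-01,  2.01962910e-03],
       [ 6.15026591e-05,  2.14313794e-03, -9.99997702e-01]]), 'wrist_force': array([ 0.11376042, -0.13850648, -0.75914527]), 'moment': array([ 0.04240417, -0.03388592, -0.00624036]), 'gripper_width': 1.0011429960127465}
scene [[409.4, 0.0, 279.2], [0.0, 409.4, 210.8], [0.0, 0.0, 1.0]] [[-0.726, -0.506, 0.466, 1.132], [0.687, -0.543, 0.483, 0.607], [0.009, 0.671, 0.742, 1.126], [0.0, 0.0, 0.0, 1.0]]
side [[417.0, 0.0, 275.5], [0.0, 417.0, 207.7], [0.0, 0.0, 1.0]] [[-0.926, 0.208, -0.315, 0.088], [-0.377, -0.466, 0.8, 0.978], [0.02, 0.86, 0.51, 0.79], [0.0, 0.0, 0.0, 1.0]]
wrist [[303.1, 0.0, 280.7], [0.0, 303.1, 211.7], [0.0, 0.0, 1.0]] [[-0.308, -0.92, -0.241, 0.127], [0.951, -0.297, -0.081, -0.616], [0.003, -0.254, 0.967, 0.383], [0.0, 0.0, 0.0, 1.0]]
```

View pics/scene0.png

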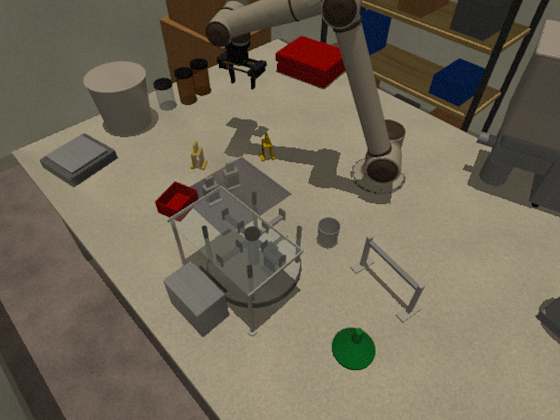

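View pics/side0.png

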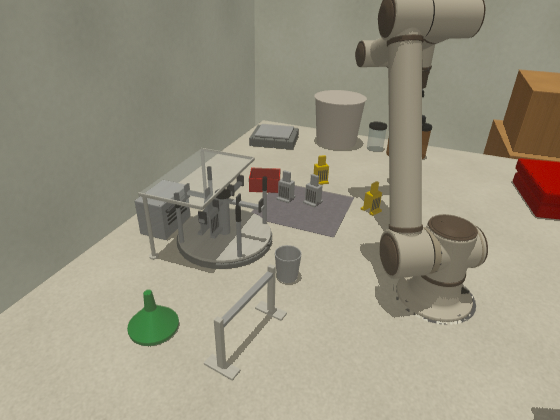

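Scene view: dryer centred near (252,235), the rail at (390,275), the beaker at (328,232), the tub at (177,200) and the funnel at (354,348). Grey screens stand on the mat near (210,187) and (232,175), and yellow look-alikes at (198,155) and (266,147). The side view shows the grey ones at (287,188) and (314,190). Next are close crops.

```bash
python3 - <<'E'
from h import *
a=cv2.imread('pics/scene0.png')[130:310,150:320];b=cv2.imread('pics/side0.png')[140:270,130:360]
a=cv2.resize(a,None,fx=3.3,fy=3.3,interpolation=3)
cv2.imwrite('pics/c1.png',cv2.convertScaleAbs(a,alpha=1.5))
b=cv2.resize(b,None,fx=3.4,fy=3.4,interpolation=3);cv2.imwrite('pics/c2.png',cv2.convertScaleAbs(b,alpha=1.5))
E
```

```text
(no output)
```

View pics/c1.png

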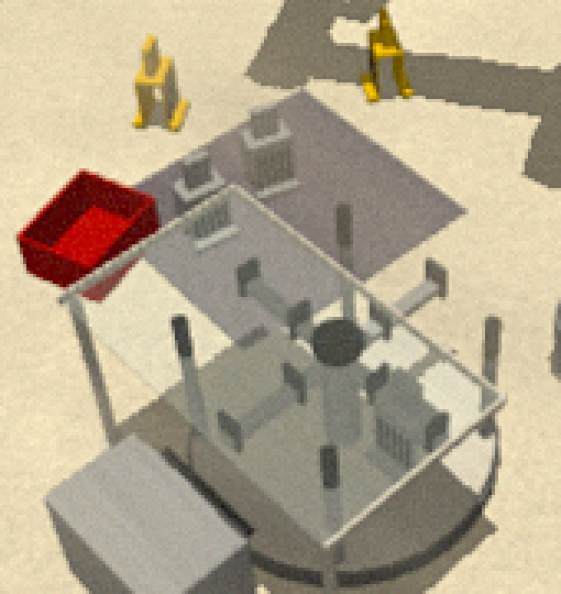

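View pics/c2.png

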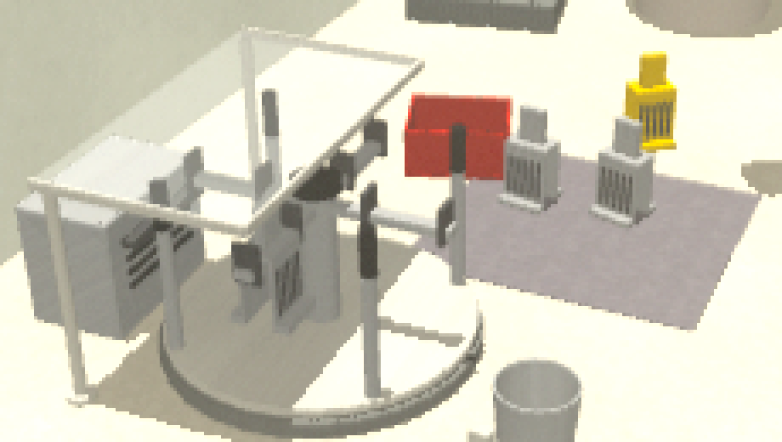

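Only two grey wet screens are visible, at c2 crop (530,160) and (622,170), or side (287,188) and (314,190). The yellow ones are look-alikes to leave alone. One dried screen hangs on the +y (left) bar, at c1 crop (405,420). The bar in the bay is empty. Next I'll measure the positions.

```bash
python3 - <<'E'
from h import *
def clus(W,mask,minn=8):
    n,l,st,ce=cv2.connectedComponentsWithStats(mask.astype(np.uint8))
    for i in range(1,n):
        if st[i,4]>=minn:
            p=W[l==i];print('  n',st[i,4],'px',ce[i].round(),'mean',np.nanmean(p,0).round(3),'min',np.nanmin(p,0).round(3),'max',np.nanmax(p,0).round(3))
for n in('scene','side'):
    W=np.load(n+'0.npy');im=cv2.imread(f'pics/{n}0.png').astype(int)
    hsv=cv2.cvtColor(im.astype(np.uint8),cv2.COLOR_BGR2HSV)
    z=W[...,2]; reg=(W[...,0]>.25)&(W[...,0]<1.0)&(abs(W[...,1])<.6)
    print(n,'yellow');clus(W,reg&(hsv[...,0]>18)&(hsv[...,0]<33)&(hsv[...,1]>170)&(z>.02))
    print('top .19-.206');clus(W,reg&(z>.188)&(z<.206))
    print('plates .165-.18');clus(W,reg&(z>.160)&(z<.18),6)
    print('screens .08-.12');clus(W,reg&(z>.085)&(z<.12)&(hsv[...,1]<80))
    print('rail');clus(W,reg&(z>.122)&(z<.145)&(W[...,1]>.0),15)
    m=reg&(z>.01)&(z<.14)
    print('roof');m=reg&(z>.215)&(z<.235);print(m.sum(),np.nanmin(W[m],0) if m.any() else '',np.nanmax(W[m],0) if m.any() else '')
E
```

```text
scene yellow
  n 75 px [266. 142.] mean [ 0.259 -0.382  0.081] min [ 0.25  -0.412  0.034] max [ 0.279 -0.359  0.12 ]
  n 23 px [196. 152.] mean [ 0.497 -0.53   0.074] min [ 0.472 -0.544  0.069] max [ 0.519 -0.515  0.08 ]
top .19-.206
  n 26 px [254. 194.] mean [ 0.559 -0.103  0.197] min [ 0.551 -0.111  0.189] max [ 0.565 -0.096  0.206]
  n 28 px [299. 228.] mean [0.554 0.092 0.197] min [0.544 0.083 0.19 ] max [0.56  0.099 0.204]
  n 8 px [174. 227.] mean [ 0.821 -0.162  0.196] min [ 0.818 -0.166  0.188] max [ 0.823 -0.16   0.204]
  n 16 px [249. 298.] mean [0.811 0.168 0.195] min [0.806 0.162 0.189] max [0.815 0.172 0.204]
plates .165-.18
  n 20 px [254. 200.] mean [ 0.561 -0.102  0.171] min [ 0.553 -0.109  0.161] max [ 0.565 -0.098  0.179]
  n 35 px [282. 211.] mean [ 0.528 -0.007  0.171] min [ 0.522 -0.018  0.16 ] max [0.532 0.005 0.18 ]
  n 21 px [176. 233.] mean [ 0.819 -0.161  0.17 ] min [ 0.813 -0.165  0.161] max [ 0.823 -0.158  0.179]
  n 19 px [299. 235.] mean [0.555 0.095 0.17 ] min [0.548 0.088 0.161] max [0.56  0.099 0.177]
  n 14 px [250. 303.] mean [0.811 0.168 0.169] mi
[... 4004 characters left out ...]
in [0.824 0.045 0.123] max [0.895 0.083 0.132]
  n 42 px [223. 207.] mean [0.643 0.008 0.133] min [0.634 0.    0.122] max [0.656 0.044 0.145]
  n 31 px [178. 213.] mean [0.745 0.099 0.135] min [0.739 0.092 0.123] max [0.753 0.104 0.144]
  n 68 px [214. 219.] mean [0.633 0.085 0.134] min [0.631 0.054 0.122] max [0.637 0.111 0.145]
  n 29 px [148. 220.] mean [0.805 0.165 0.133] min [0.801 0.158 0.122] max [0.811 0.169 0.144]
  n 33 px [238. 228.] mean [0.549 0.095 0.133] min [0.543 0.09  0.122] max [0.557 0.1   0.144]
  n 695 px [244. 300.] mean [0.404 0.348 0.134] min [0.379 0.229 0.122] max [0.431 0.449 0.145]
roof
3775 [ 0.61438811 -0.18625727  0.2158869 ] [0.82772254 0.17722043 0.2299437 ]
```

Measured:
- Axis ≈ (0.6535,-0.0065), yaw ≈ 1.5°.
- Post_3 ≈ (0.552,0.089), loading place ≈ (0.563,-0.007).
- Rail middle ≈ (0.4065,0.341), direction 80.8°.
- Wet screens ≈ (0.569,-0.342) and (0.464,-0.354).

The dried screen is on the +y bar (bar_3), so the carousel needs +90°. First I'll move above post_3.

play_rows(commands=[[[0.022,0.043,0.02,0,0,-0.018,0],[0.045,0.085,0.04,0,0,-0.036,0],[0.067,0.128,0.05,0,0,-0.054,0],[0.09,0.171,0.06,0,0,-0.072,0],[0.09,0.171,0.06,0,0,-0.072,0]]])

```text
time_s: 0.65
tcp_pos: [0.2849, -0.4203, 0.2846]
ee_rot: [[-0.97, -0.244, 0.003], [-0.245, 0.97, -0.002], [-0.003, -0.002, -1.0]]
wrist_force: [0.3, -0.5, 0.7]
gripper_width: 1.003
```

play_rows(commands=[[[0.022,0.043,0.01,0,0,-0.018,0],[0.045,0.085,0.02,0,0,-0.036,0.2],[0.067,0.128,0.02,0,0,-0.054,0.4],[0.09,0.171,0.02,0,0,-0.072,0.75],[0.09,0.171,0.02,0,0,-0.072,0.75]]])

```text
time_s: 1.15
tcp_pos: [0.3749, -0.2489, 0.3025]
ee_rot: [[-0.984, -0.176, 0.001], [-0.176, 0.984, 0.001], [-0.001, 0.001, -1.0]]
wrist_force: [-0.3, -0.5, -1.0]
gripper_width: 0.719
```

play_rows(commands=[[[0.022,0.043,0,0,0,-0.018,0.75],[0.045,0.085,0,0,0,-0.036,0.75],[0.067,0.128,0,0,0,-0.054,0.75],[0.09,0.171,0,0,0,-0.072,0.75],[0.09,0.171,0,0,0,-0.072,0.75]]])

```text
time_s: 1.65
tcp_pos: [0.465, -0.0784, 0.3017]
ee_rot: [[-0.995, -0.102, -0.001], [-0.102, 0.995, 0.0], [0.001, 0.0, -1.0]]
wrist_force: [-0.9, -0.2, 0.3]
gripper_width: 0.29
```

play_rows(commands=[[[0.022,0.043,0,0,0,-0.018,0.75],[0.045,0.085,0,0,0,-0.036,0.75],[0.067,0.128,0,0,0,-0.054,0.75],[0.09,0.171,0,0,0,-0.072,0.75],[0.09,0.171,0,0,0,-0.072,0.75]]])

```text
time_s: 2.15
tcp_pos: [0.5551, 0.0923, 0.3005]
ee_rot: [[-1.0, -0.028, -0.002], [-0.028, 1.0, -0.001], [0.002, -0.001, -1.0]]
wrist_force: [-0.7, -0.9, 0.0]
gripper_width: 0.253
```

```bash
cat >> h.py <<'E'
def clus(W,mask,minn=8):
    n,l,st,ce=cv2.connectedComponentsWithStats(mask.astype(np.uint8))
    for i in range(1,n):
        if st[i,4]>=minn:
            p=W[l==i];(cx,cy),(a,b),t=cv2.minAreaRect((p[:,:2]*1000).astype(np.float32))
            print('  n',st[i,4],'px',ce[i].round(),'mean',np.nanmean(p,0).round(4),'rect mm',np.round([cx,cy,a,b,t],1),'z',np.nanmin(p[:,2]).round(3),np.nanmax(p[:,2]).round(3))
E
python3 - <<'E'
from h import *
c=cap('wrist','w1.png');W=pts(c);z=W[...,2]
clus(W,(z>.192)&(z<.21)); print('plates');clus(W,(z>.166)&(z<.18)); print('bars');clus(W,(z>.15)&(z<.16))
E
```

```text
n 314 px [ 61. 209.] mean [ 0.5573 -0.1056  0.1988] rect mm [ 557.9 -107.3   15.4   15.2   53.1] z 0.192 0.202
  n 240 px [279. 209.] mean [0.5519 0.0904 0.1997] rect mm [552.6  90.6  14.7  14.5  17.4] z 0.192 0.202
plates
  n 220 px [176. 174.] mean [ 0.527  -0.0083  0.1754] rect mm [527.3  -9.1   6.4  24.5   1.9] z 0.166 0.179
  n 140 px [ 83. 201.] mean [ 0.556  -0.1017  0.1734] rect mm [ 556.4 -102.9   14.7    7.3   20.7] z 0.167 0.18
  n 40 px [279. 197.] mean [0.5467 0.0899 0.1733] rect mm [547.6  89.5   5.   14.   10.9] z 0.167 0.18
bars
  n 104 px [442.  29.] mean [0.3896 0.2356 0.1505] rect mm [390.2 235.2  12.4  15.9  78.8] z 0.15 0.152
  n 123 px [184. 167.] mean [ 0.5226 -0.0074  0.1545] rect mm [522.6  -7.7  23.9   9.7  77. ] z 0.15 0.159
  n 1010 px [186. 208.] mean [ 0.5656 -0.0076  0.1544] rect mm [565.4  -7.4  66.4  23.4   0.6] z 0.15 0.158
  n 76 px [ 94. 197.] mean [ 0.5559 -0.102   0.1551] rect mm [ 556.5 -103.3   14.3    6.8   19.8] z 0.15 0.16
  n 16 px [279. 193.] mean [0.5462 0.0902 0.1554] rect mm [546.5  90.3   2.6  11.3   1.8] z 0.15 0.16
```

View pics/w1.png

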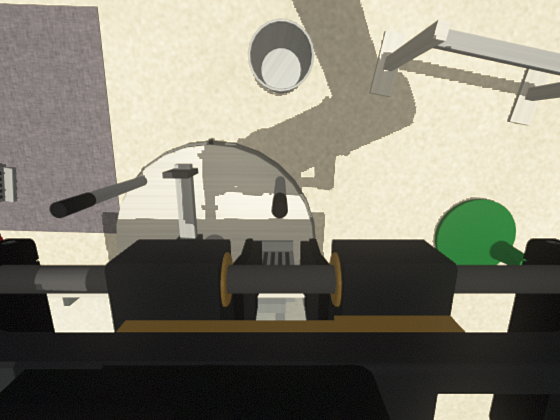

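The wrist view gives post_3 at (0.5525,0.0905), post_0 at (0.5575,-0.107) and the bar centre at y≈-0.0075, which agrees with the first estimates. I'll lower the half-closed jaws around post_3 and follow the arc.

play_rows(commands=[[[0,0,-0.04,0,0,0,0.75],[0,0,-0.07,0,0,0,0.75],[0,0,-0.1,0,0,0,0.75],[0,0,-0.133,0,0,0,0.75],[0,0,-0.133,0,0,0,0.75]]])

```text
time_s: 2.7
tcp_pos: [0.5496, 0.0867, 0.1652]
ee_rot: [[-1.0, -0.023, -0.01], [-0.023, 1.0, -0.003], [0.01, -0.003, -1.0]]
wrist_force: [-0.0, -0.8, -0.7]
gripper_width: 0.253
```

play_rows(commands=[[[-0.0095,-0.0112,0,0,0,0,0.75],[-0.0178,-0.0233,0,0,0,0,0.75],[-0.0248,-0.0361,0,0,0,0,0.75],[-0.0304,-0.0497,0,0,0,0,0.75],[-0.0346,-0.0637,0,0,0,0,0.75]]])

```text
time_s: 3.2
tcp_pos: [0.5164, 0.0251, 0.1707]
ee_rot: [[-1.0, -0.025, -0.001], [-0.025, 1.0, 0.001], [0.001, 0.001, -1.0]]
wrist_force: [-2.2, 5.1, -0.6]
gripper_width: 0.25
```

play_rows(commands=[[[-0.0027,-0.0144,0,0,0,0,0.75],[-0.0038,-0.029,0,0,0,0,0.75],[-0.0035,-0.0437,0,0,0,0,0.75],[-0.0016,-0.0582,0,0,0,0,0.75],[0.0018,-0.0724,0,0,0,0,0.75]]])

```text
time_s: 3.7
tcp_pos: [0.5209, -0.0483, 0.1702]
ee_rot: [[-1.0, -0.026, 0.002], [-0.026, 1.0, -0.001], [-0.002, -0.001, -1.0]]
wrist_force: [-0.1, 0.5, 1.0]
gripper_width: 0.249
```

play_rows(commands=[[[0.0049,-0.0139,0,0,0,0,0.75],[0.0112,-0.0271,0,0,0,0,0.75],[0.0189,-0.0396,0,0,0,0,0.75],[0.0278,-0.0512,0,0,0,0,0.75],[0.0378,-0.0619,0,0,0,0,0.75]]])

```text
time_s: 4.2
tcp_pos: [0.5587, -0.1094, 0.1693]
ee_rot: [[-1.0, -0.026, -0.001], [-0.026, 1.0, 0.0], [0.001, 0.0, -1.0]]
wrist_force: [0.4, -0.2, 0.4]
gripper_width: 0.25
```

play_rows(commands=[[[0,0,0,0,0,0,0.65],[0,0,0,0,0,0,0.65],[0,0,0.03,0,0,0,0.65],[0,0,0.07,0,0,0,0.65],[0,0,0.11,0,0,0,0.65]]])

```text
time_s: 4.7
tcp_pos: [0.5573, -0.1079, 0.2805]
ee_rot: [[-1.0, -0.027, -0.002], [-0.027, 1.0, 0.0], [0.002, 0.0, -1.0]]
wrist_force: [0.3, -0.5, 0.4]
gripper_width: 0.347
```

play_rows(commands=[[[0.002,0.03,0.02,0,0,0,0.4],[0.004,0.07,0.02,0,0,0,0.2],[0.006,0.099,0.02,0,0,0,0.3],[0.006,0.099,0.02,0,0,0,0.3],[0.006,0.099,0.02,0,0,0,0.3]]])

```text
time_s: 5.2
tcp_pos: [0.5635, -0.0086, 0.2995]
ee_rot: [[-1.0, -0.028, -0.0], [-0.028, 1.0, -0.0], [0.0, -0.0, -1.0]]
wrist_force: [-0.2, -0.7, -0.3]
gripper_width: 0.673
```

```bash
python3 - <<'E'
from h import *
print(r.sense()['tcp_pos'])
c=cap('wrist','w2.png');W=pts(c);z=W[...,2]
clus(W,(z>.19)&(z<.21)); print('plates');clus(W,(z>.168)&(z<.18)); print('bars');clus(W,(z>.15)&(z<.163))
c=cap('scene','s2.png');W=pts(c);z=W[...,2];print('scene');clus(W,(z>.188)&(z<.206)&(W[...,0]<.62)&(W[...,0]>.5))
print('wets');clus(W,(z>.10)&(z<.12)&(W[...,0]<.65)&(W[...,1]<-.25)&(W[...,1]>-.45))
E
```

```text
[ 0.56354299 -0.00861623  0.29953675]
  n 293 px [390. 201.] mean [0.5505 0.0878 0.1989] rect mm [551.2  88.7  14.9  15.1  25.4] z 0.19 0.202
  n 291 px [170. 204.] mean [ 0.5588 -0.1076  0.1989] rect mm [ 559.5 -108.6   14.8   14.9   29. ] z 0.19 0.202
  n 394 px [281. 212.] mean [ 0.5632 -0.0092  0.1994] rect mm [564.2  -9.3  30.3   9.9   1.9] z 0.19 0.202
plates
  n 205 px [280. 169.] mean [ 0.5271 -0.0112  0.1759] rect mm [527.4 -11.1   6.1  23.7   1.9] z 0.168 0.178
  n 66 px [377. 193.] mean [0.5483 0.0835 0.174 ] rect mm [549.3  84.6   6.3  14.5  65.8] z 0.168 0.18
  n 67 px [183. 196.] mean [ 0.5565 -0.1038  0.1742] rect mm [ 557.6 -104.8   14.7    6.4   26.8] z 0.168 0.18
  n 23 px [280. 192.] mean [ 0.5495 -0.0102  0.1739] rect mm [ 5.495e+02 -1.020e+01  4.000e-01  9.700e+00  2.100e+00] z 0.17 0.18
  n 214 px [280. 242.] mean [ 0.6005 -0.0084  0.1751] rect mm [601.4  -8.2   7.3  23.5   2.9] z 0.168 0.179
bars
  n 93 px [552.  24.] mean [0.3917 0.2338 0.1505] rect mm [390.8 234.7  12.   15.3  80.2] z 0.15 0.152
  n 115 px [280. 161.] mean [ 0.5224 -0.0109  0.1556] rect mm [5
[... 554 characters left out ...]
   112.7    32.9     2.9] z 0.188 0.206
  n 108 px [126.  94.] mean [ 0.5654 -0.8893  0.1976] rect mm [ 561.8 -890.7   29.   120.7   80.3] z 0.188 0.206
  n 26 px [253. 194.] mean [ 0.5602 -0.1063  0.1966] rect mm [ 559.8 -106.9   12.9   13.1   47.3] z 0.188 0.202
  n 48 px [273. 212.] mean [ 0.5664 -0.0069  0.1974] rect mm [564.7  -8.3  31.5  13.3   2.1] z 0.188 0.204
  n 29 px [299. 228.] mean [0.5529 0.0913 0.1975] rect mm [551.4  90.7  13.3  13.   61.8] z 0.189 0.203
wets
  n 39 px [230. 164.] mean [ 0.4657 -0.3531  0.1096] rect mm [ 465.8 -354.9   15.4   27.7   86.5] z 0.1 0.117
  n 40 px [209. 178.] mean [ 0.5698 -0.3406  0.1101] rect mm [ 569.7 -341.3   13.4   30.9   80.7] z 0.1 0.116
```

View pics/w2.png

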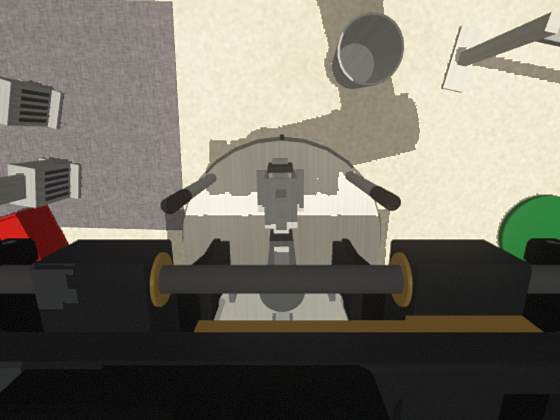

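The dried screen is now in the bay with its tab at (0.564,-0.009), 1.9°, centred between the end plates. I'll grip and lift it.

play_rows(commands=[[[0,-0.001,-0.035,0,0,0.005,0.3],[0,-0.001,-0.07,0,0,0.005,0.3],[0,-0.001,-0.105,0,0,0.005,0.3],[0,-0.001,-0.132,0,0,0.005,0.3],[0,-0.001,-0.132,0,0,0.005,0.5]]])

```text
time_s: 5.8
tcp_pos: [0.5609, -0.0119, 0.1634]
ee_rot: [[-1.0, -0.029, -0.009], [-0.029, 1.0, -0.001], [0.009, -0.001, -1.0]]
wrist_force: [-0.9, -0.1, -0.6]
gripper_width: 0.663
```

play_rows(commands=[[[0,0,0,0,0,0,0.8],[0,0,0,0,0,0,1],[0,0,0,0,0,0,1],[0,0,0,0,0,0,1],[0,0,0,0,0,0,1]]])

```text
time_s: 6.3
tcp_pos: [0.5642, -0.0103, 0.1684]
ee_rot: [[-1.0, -0.031, 0.001], [-0.031, 1.0, 0.0], [-0.001, 0.0, -1.0]]
wrist_force: [-0.3, 0.4, -0.1]
gripper_width: 0.242
```

play_rows(commands=[[[0,0,0.02,0,0,0,1],[0,0,0.05,0,0,0,1],[0,0,0.09,0,0,0,1],[0,0,0.13,0,0,0,1],[0,0,0.16,0,0,0,1]]])

```text
time_s: 6.8
tcp_pos: [0.5641, -0.0104, 0.3304]
ee_rot: [[-1.0, -0.031, 0.003], [-0.031, 1.0, 0.0], [-0.003, 0.0, -1.0]]
wrist_force: [0.5, 0.3, -1.2]
gripper_width: 0.106
```

```bash
python3 - <<'E'
from h import *
s=r.sense();print(s['tcp_pos'],s['gripper_width'],s['wrist_force'])
for n in('scene','side'):
    c=cap(n,n+'3.png');W=pts(c);z=W[...,2];hsv=cv2.cvtColor(c['image'],cv2.COLOR_RGB2HSV)
    m=(abs(W[...,0]-.564)<.045)&(abs(W[...,1]+.01)<.04)&(z>.14)&(z<.42)
    print(n,np.histogram(z[m],bins=np.arange(.14,.42,.01)))
    print('rail');clus(W,(abs(W[...,0]-.4065)<.06)&(abs(W[...,1]-.341)<.095)&(z>.128)&(z<.14),30)
E
```

```text
[ 0.56412094 -0.01044241  0.33040251] 0.10578303287933905 [ 0.5029036   0.33694869 -1.1790875 ]
scene (array([ 16,  80,  10,  10,   0,   0,   0,   7, 103,  50,  51,  46,  40,
        46,  42, 119,  22,  30,  16,  41,  32,  29,  27,   7,   1,   2,
        44]), array([0.14, 0.15, 0.16, 0.17, 0.18, 0.19, 0.2 , 0.21, 0.22, 0.23, 0.24,
       0.25, 0.26, 0.27, 0.28, 0.29, 0.3 , 0.31, 0.32, 0.33, 0.34, 0.35,
       0.36, 0.37, 0.38, 0.39, 0.4 , 0.41]))
rail
  n 382 px [394. 264.] mean [0.4079 0.3429 0.1344] rect mm [406.  341.1 193.4  20.5  80.6] z 0.128 0.14
side (array([ 41, 108,  30,  35,   0,   0,   0,   0,  32, 110,  60,  68,  64,
        65,  65,  86,  67,  33,  40,  30,  38,  34,  42,  32,  19,   3,
         5]), array([0.14, 0.15, 0.16, 0.17, 0.18, 0.19, 0.2 , 0.21, 0.22, 0.23, 0.24,
       0.25, 0.26, 0.27, 0.28, 0.29, 0.3 , 0.31, 0.32, 0.33, 0.34, 0.35,
       0.36, 0.37, 0.38, 0.39, 0.4 , 0.41]))
rail
  n 520 px [245. 298.] mean [0.4045 0.3441 0.1343] rect mm [405.1 339.9 191.8  18.4  80.9] z 0.128 0.138
```

The grip caught late because the fingers are slow. The screen sits about 105 mm foot-to-TCP, level, and is held. I'll move it to above the rail.

play_rows(commands=[[[-0.012,0.02,0,0,0,0.09,1],[-0.022,0.045,0,0,0,0.18,1],[-0.032,0.07,0,0,0,0.275,1],[-0.043,0.095,0,0,0,0.37,1],[-0.053,0.117,0,0,0,0.459,1]]])

```text
time_s: 7.4
tcp_pos: [0.5097, 0.1075, 0.3262]
ee_rot: [[-0.881, -0.474, -0.002], [-0.474, 0.881, -0.0], [0.002, 0.001, -1.0]]
wrist_force: [0.3, -0.2, -1.4]
gripper_width: 0.107
```

play_rows(commands=[[[-0.011,0.023,0,0,0,0.09,1],[-0.022,0.046,0,0,0,0.18,1],[-0.032,0.07,0,0,0,0.275,1],[-0.043,0.095,0,0,0,0.37,1],[-0.053,0.117,0,0,0,0.459,1]]])

```text
time_s: 7.9
tcp_pos: [0.4567, 0.2244, 0.3263]
ee_rot: [[-0.579, -0.815, -0.002], [-0.815, 0.579, -0.001], [0.002, 0.001, -1.0]]
wrist_force: [0.5, 0.3, -1.6]
gripper_width: 0.106
```

play_rows(commands=[[[-0.011,0.023,0,0,0,0.09,1],[-0.022,0.046,0,0,0,0.18,1],[-0.032,0.07,0,0,0,0.275,1],[-0.043,0.095,0,0,0,0.37,1],[-0.053,0.117,0,0,0,0.459,1]]])

```text
time_s: 8.4
tcp_pos: [0.4037, 0.3413, 0.3262]
ee_rot: [[-0.158, -0.987, -0.002], [-0.987, 0.158, -0.001], [0.002, 0.002, -1.0]]
wrist_force: [0.0, -0.5, -1.3]
gripper_width: 0.101
```

```bash
python3 - <<'E'
from h import *
s=r.sense();print(s['tcp_pos'],s['gripper_width'],s['wrist_force'])
a=[]
for n in('scene','side'):
    c=cap(n);W=pts(c);z=W[...,2]
    a.append(cv2.resize(c['image'][200:360,330:450] if n=='scene' else c['image'][200:400,180:330],(380,500),interpolation=3))
    m=(abs(W[...,0]-.4055)<.05)&(abs(W[...,1]-.3405)<.05)
    print(n,np.histogram(z[m&(z>.19)],bins=np.arange(.2,.4,.01))[0])
    clus(W,m&(z>.285)&(z<.305),20);print('feet');clus(W,m&(z>.2)&(z<.235),15)
c=cap('wrist');W=pts(c);z=W[...,2];print('wrist rail');clus(W,(z>.129)&(z<.14),60)
a.append(cv2.resize(c['image'],(0,0),fx=.0+.1,fy=.1))
cv2.imwrite('pics/r3.png',np.hstack(a[:2])[:,:,::-1])
E
```

```text
[0.4037472  0.34127746 0.32618736] 0.10124885501827958 [ 0.0289808  -0.49511995 -1.29023192]
scene [  0  35 122  56  57  54  48  54  80 103  30  21  18  40  22   8   1   0
   0]
  n 176 px [408. 231.] mean [0.4087 0.3488 0.2916] rect mm [402.7 345.5  52.5  37.5  79.6] z 0.285 0.304
feet
  n 152 px [398. 248.] mean [0.4219 0.3431 0.2239] rect mm [421.6 341.7  54.6  17.1  82.8] z 0.215 0.235
  n 32 px [413. 246.] mean [0.3868 0.3676 0.2239] rect mm [385.2 368.   12.7  19.3  36. ] z 0.214 0.233
side [  0  58 219 102 110 108  98  82 137 146  50  47  57  85  74  72  80  86
  25]
  n 268 px [246. 244.] mean [0.3959 0.354  0.2918] rect mm [398.8 347.1  54.6  34.6  79.6] z 0.285 0.305
feet
  n 120 px [238. 268.] mean [0.4152 0.3578 0.224 ] rect mm [418.5 352.2  41.3  16.7  78.4] z 0.214 0.235
  n 214 px [255. 272.] mean [0.3757 0.3551 0.2248] rect mm [375.5 352.8  54.4  16.5  80.3] z 0.216 0.235
wrist rail
  n 1379 px [277. 151.] mean [0.3998 0.2942 0.1347] rect mm [400.5 296.3 111.4  15.4  81. ] z 0.132 0.14
```

View pics/r3.png

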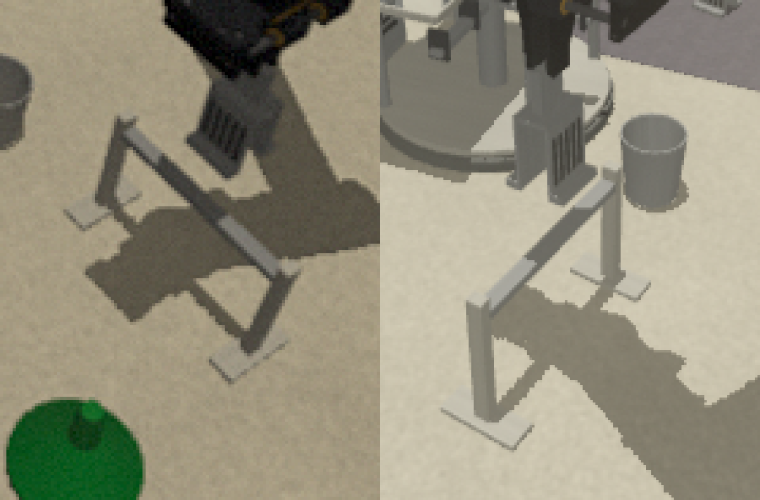

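The screen is level and aligned. Every view says it sits a few mm toward -x of the rail, so I'll shift +6 mm, lower part way and recheck.

play_rows(commands=[[[0.006,-0.004,-0.02,0,0,0.01,1],[0.006,-0.004,-0.04,0,0,0.01,1],[0.006,-0.004,-0.065,0,0,0.01,1],[0.006,-0.004,-0.065,0,0,0.01,1],[0.006,-0.004,-0.065,0,0,0.01,1]]])

```text
time_s: 9.05
tcp_pos: [0.4113, 0.3359, 0.2627]
ee_rot: [[-0.153, -0.988, 0.0], [-0.988, 0.153, -0.001], [0.001, -0.0, -1.0]]
wrist_force: [0.2, 0.5, -0.9]
gripper_width: 0.106
```

```bash
python3 - <<'E'
from h import *
s=r.sense();print(s['tcp_pos'],s['gripper_width'],s['wrist_force'])
for n in('scene','side'):
    c=cap(n);W=pts(c);z=W[...,2]
    m=(abs(W[...,0]-.4055)<.06)&(abs(W[...,1]-.3405)<.06)
    d=np.array([.16,.987]);p=np.array([.987,-.16])
    U=(W[...,:2]-[.4055,.3405])@p*1000
    for lo,hi in((.128,.1365),(.15,.158),(.16,.170),(.19,.21),(.222,.232),(.24,.26)):
        q=m&(z>lo)&(z<hi);print(n,lo,q.sum(),np.percentile(U[q],[1,5,25,50,75,95,99]).round(1) if q.sum() else '')
    cv2.imwrite(f'pics/r4{n}.png',c['image'][:,:,::-1])
E
```

```text
[0.41132455 0.33586531 0.26271299] 0.10578983190154467 [ 0.1944693   0.51644718 -0.9238961 ]
scene 0.128 104 [-8.8 -7.3 -3.3  3.1  7.4  8.9 10.4]
scene 0.15 45 [-24.5 -15.2  19.1  28.3  30.5  31.6  32.7]
scene 0.16 70 [-21.4 -14.2  17.5  18.8  21.   30.   31.4]
scene 0.19 91 [-14.  -12.   18.4  19.9  20.9  22.   23.1]
scene 0.222 125 [-13.   -8.6   5.5  11.7  18.1  21.5  22.8]
scene 0.24 33 [ 0.6  1.5  7.8  8.7 10.2 11.7 11.8]
side 0.128 167 [-9.1 -8.3 -6.8 -1.5  3.7  7.6  8.5]
side 0.15 59 [-27.2 -27.1 -26.3 -10.1  17.   27.5  30.1]
side 0.16 176 [-27.6 -26.7 -21.1 -15.2  15.3  17.8  30.3]
side 0.19 152 [-15.5 -14.8 -13.9 -13.1  17.   18.5  19.3]
side 0.222 210 [-14.  -13.3 -10.2  -3.    5.7  18.5  20.2]
side 0.24 82 [-1.9 -1.1 -0.4  0.7  3.4  9.3  9.9]
```

play_rows(commands=[[[-0.003,0,0,0,0,0,1],[-0.003,0,-0.025,0,0,0,1],[-0.003,0,-0.05,0,0,0,1],[-0.003,0,-0.075,0,0,0,1],[-0.003,0,-0.087,0,0,0,1]]])

```text
time_s: 9.65
tcp_pos: [0.4074, 0.3359, 0.1751]
ee_rot: [[-0.152, -0.988, -0.001], [-0.988, 0.152, -0.002], [0.002, 0.001, -1.0]]
wrist_force: [-10.0, -4.1, 44.5]
gripper_width: 0.107
```

play_rows(commands=[[[0,0,-0.002,0,0,0,1],[0,0,-0.004,0,0,0,1],[0,0,-0.004,0,0,0,1]]])

```text
time_s: 9.95
tcp_pos: [0.4088, 0.3367, 0.1753]
ee_rot: [[-0.151, -0.989, 0.003], [-0.989, 0.151, 0.001], [-0.001, -0.003, -1.0]]
wrist_force: [-3.6, -4.1, 10.3]
gripper_width: 0.11
```

```bash
cat > chk.py <<'E'
from h import *
import sys
cx,cy,ang=map(float,sys.argv[1:4])   # centre, bar direction deg
s=r.sense();print(s['tcp_pos'],s['gripper_width'],s['wrist_force'])
a=np.radians(ang);d=np.array([np.cos(a),np.sin(a)]);p=np.array([d[1],-d[0]])
for n in('scene','side'):
    c=cap(n);W=pts(c);z=W[...,2]
    U=(W[...,:2]-[cx,cy])@p*1000;V=(W[...,:2]-[cx,cy])@d*1000
    m=(abs(U)<40)&(abs(V)<45)
    print(n,'hist from',sys.argv[4],np.histogram(z[m],bins=np.arange(float(sys.argv[4]),.30,.005))[0].tolist())
    for f in sys.argv[5:]:
        f=float(f);q=m&(abs(z-f)<.005)
        if q.sum()>4: print('  z',f,q.sum(),'perp',np.percentile(U[q],[2,50,98]).round(1),'along',np.percentile(V[q],[2,50,98]).round(1))
E
python3 chk.py .4055 .3405 80.8 .05 .07 .1 .16
```

```text
[0.40875259 0.33666485 0.17528774] 0.10950225460911388 [-3.60755664 -4.09732821 10.30461707]
scene hist from .05 [0, 0, 3, 28, 68, 22, 19, 16, 19, 12, 15, 16, 18, 16, 19, 20, 41, 53, 58, 8, 9, 8, 7, 6, 9, 9, 15, 6, 3, 2, 1, 0, 0, 1, 1, 0, 0, 0, 2, 5, 21, 18, 34, 85, 37, 10, 19, 36, 14]
  z 0.07 96 perp [-20.7  19.3  27.2] along [-26.3   2.7  25.9]
  z 0.1 27 perp [12.5 15.6 17.2] along [-23.1  -1.   24.7]
  z 0.16 15 perp [-3.2  5.5  8.1] along [-7.1 10.7 15.3]
side hist from .05 [0, 0, 3, 36, 115, 67, 41, 44, 36, 24, 22, 24, 24, 26, 26, 37, 84, 119, 121, 23, 15, 19, 21, 15, 12, 34, 40, 27, 25, 27, 32, 26, 28, 20, 24, 7, 10, 1, 7, 18, 60, 76, 108, 211, 95, 64, 106, 165, 73]
  z 0.07 151 perp [-33.5 -22.6  22.8] along [-27.1   4.7  24.3]
  z 0.1 46 perp [-20.5 -19.4 -18. ] along [-27.8   0.3  23.5]
  z 0.16 40 perp [-5.8 -3.6  4.7] along [-15.1   4.7  13.8]
```

The screen is seated: contact force felt, foot at about 0.065, straddling the rail. I'll release and rise.

play_rows(commands=[[[0,0,0,0,0,0,0.7],[0,0,0,0,0,0,0.5],[0,0,0,0,0,0,0.4],[0,0,0,0,0,0,0.4],[0,0,0,0,0,0,0.4]]])

```text
time_s: 10.55
tcp_pos: [0.408, 0.3366, 0.1714]
ee_rot: [[-0.152, -0.988, -0.0], [-0.988, 0.152, -0.0], [0.0, 0.0, -1.0]]
wrist_force: [0.1, 0.8, -0.2]
gripper_width: 0.477
```

play_rows(commands=[[[0,0,0.02,0,0,0,0.4],[0,0,0.05,0,0,0,0.4],[0,0,0.09,0,0,0,0.4],[0,0,0.13,0,0,0,0.4],[0,0,0.16,0,0,0,0.4]]])

```text
time_s: 11.05
tcp_pos: [0.4084, 0.3368, 0.3343]
ee_rot: [[-0.152, -0.988, 0.002], [-0.988, 0.152, 0.002], [-0.002, -0.002, -1.0]]
wrist_force: [0.4, 0.6, 0.7]
gripper_width: 0.593
```

```bash
python3 chk.py .4055 .3405 80.8 .05 .07 .1 .175; python3 - <<'E'
from h import *
c=cap('scene','s5.png');W=pts(c);z=W[...,2]
clus(W,(z>.10)&(z<.12)&(W[...,0]<.65)&(W[...,0]>.35)&(W[...,1]<-.2)&(W[...,1]>-.45))
E
```

```text
[0.40835348 0.3367792  0.33431413] 0.5927986569557363 [0.44372002 0.56072972 0.6840322 ]
scene hist from .05 [0, 0, 5, 25, 67, 24, 27, 16, 20, 16, 16, 16, 16, 14, 17, 26, 54, 104, 61, 15, 7, 16, 10, 11, 15, 25, 17, 0, 0, 0, 0, 0, 0, 0, 0, 0, 0, 0, 0, 0, 0, 0, 0, 0, 0, 0, 0, 0, 0]
  z 0.07 92 perp [-16.9  21.6  29.1] along [-25.5   2.1  25.5]
  z 0.1 32 perp [13.6 16.2 18.8] along [-25.5  -4.   23.4]
  z 0.175 40 perp [-5.1  3.5  7.2] along [-15.1  -0.6  14.6]
side hist from .05 [0, 0, 5, 42, 132, 42, 41, 37, 21, 25, 23, 20, 24, 22, 27, 34, 82, 145, 96, 19, 19, 22, 19, 19, 21, 48, 18, 0, 0, 0, 0, 0, 0, 0, 0, 0, 0, 0, 0, 0, 0, 0, 0, 0, 0, 0, 0, 0, 0]
  z 0.07 174 perp [-29.3 -21.6  20.1] along [-27.5   2.8  24.3]
  z 0.1 48 perp [-18.5 -17.  -14.5] along [-27.8  -2.6  23.5]
  z 0.175 69 perp [-6.8 -3.6  5.1] along [-17.4   0.8  12.7]
  n 36 px [230. 164.] mean [ 0.4664 -0.353   0.1104] rect mm [ 466.5 -354.5   14.2   28.8   81.6] z 0.1 0.119
  n 44 px [209. 178.] mean [ 0.5702 -0.3402  0.1099] rect mm [ 569.6 -341.8   13.7   31.4   84.1] z 0.101 0.118
```

The dried screen is on the rail, centred to within 1 mm. Next I'll go to above the wet screen at (0.569,-0.342).

play_rows(commands=[[[0.008,-0.034,0,0,0,-0.075,0.4],[0.016,-0.068,0,0,0,-0.15,0.4],[0.024,-0.102,0,0,0,-0.225,0.4],[0.032,-0.136,0,0,0,-0.3,0.4],[0.04,-0.17,0,0,0,-0.375,0.4]]])

```text
time_s: 11.7
tcp_pos: [0.4474, 0.165, 0.3299]
ee_rot: [[-0.506, -0.862, -0.003], [-0.862, 0.506, -0.002], [0.003, 0.001, -1.0]]
wrist_force: [1.2, 0.3, -0.3]
gripper_width: 0.603
```

play_rows(commands=[[[0.008,-0.034,0,0,0,-0.075,0.4],[0.016,-0.068,0,0,0,-0.15,0.4],[0.024,-0.102,0,0,0,-0.225,0.4],[0.032,-0.136,0,0,0,-0.3,0.4],[0.04,-0.17,0,0,0,-0.375,0.4]]])

```text
time_s: 12.2
tcp_pos: [0.4874, -0.0049, 0.3299]
ee_rot: [[-0.787, -0.617, -0.003], [-0.617, 0.787, -0.0], [0.002, 0.001, -1.0]]
wrist_force: [0.4, 0.1, -0.2]
gripper_width: 0.598
```

play_rows(commands=[[[0.008,-0.034,0,0,0,-0.075,0.4],[0.016,-0.068,0,0,0,-0.15,0.4],[0.024,-0.102,0,0,0,-0.225,0.4],[0.032,-0.136,0,0,0,-0.3,0.4],[0.04,-0.17,0,0,0,-0.375,0.4]]])

```text
time_s: 12.7
tcp_pos: [0.5275, -0.1748, 0.3297]
ee_rot: [[-0.958, -0.285, -0.003], [-0.285, 0.958, 0.001], [0.003, 0.002, -1.0]]
wrist_force: [0.8, -0.1, 0.3]
gripper_width: 0.602
```

play_rows(commands=[[[0.008,-0.034,-0.02,0,0,-0.075,0.4],[0.016,-0.068,-0.04,0,0,-0.15,0.4],[0.024,-0.102,-0.06,0,0,-0.225,0.4],[0.032,-0.136,-0.08,0,0,-0.3,0.4],[0.04,-0.17,-0.08,0,0,-0.375,0.4]]])

```text
time_s: 13.2
tcp_pos: [0.566, -0.3436, 0.2454]
ee_rot: [[-0.996, 0.086, -0.009], [0.086, 0.996, 0.005], [0.01, 0.004, -1.0]]
wrist_force: [1.5, 1.0, -0.4]
gripper_width: 0.602
```

```bash
python3 - <<'E'
from h import *
s=r.sense();print(s['tcp_pos'],np.degrees(np.arctan2(s['ee_rot'][1][1],s['ee_rot'][0][1])),s['joints'].round())
c=cap('wrist','w5.png');W=pts(c);z=W[...,2]
clus(W,(z>.10)&(z<.125),30);print('br');clus(W,(z>.068)&(z<.08),30)
E
```

```text
[ 0.56597933 -0.34363875  0.24544651] 85.07616268918656 [-17.  25.   9.  -0. -74. -78.]
  n 425 px [257. 100.] mean [ 0.4656 -0.3563  0.1139] rect mm [ 465.5 -356.7   10.2   29.9   73.6] z 0.1 0.117
  n 642 px [ 72. 147.] mean [ 0.4916 -0.5373  0.1113] rect mm [ 491.6 -539.2   30.8   11.3   39.2] z 0.1 0.117
  n 276 px [514. 178.] mean [ 0.5582 -0.1141  0.1131] rect mm [ 558.6 -112.8    7.9   13.9   74.6] z 0.1 0.125
  n 322 px [281. 209.] mean [ 0.5691 -0.3435  0.1139] rect mm [ 570.4 -343.7   10.    30.1   81.5] z 0.1 0.117
br
  n 1254 px [261. 105.] mean [ 0.466  -0.3559  0.0747] rect mm [ 465.2 -356.6   34.1   52.1   73.6] z 0.069 0.079
  n 1125 px [ 99. 144.] mean [ 0.4912 -0.5321  0.0743] rect mm [ 491.7 -539.3   52.6   34.9   39.4] z 0.068 0.08
  n 92 px [487. 173.] mean [ 0.5581 -0.114   0.0741] rect mm [ 558.8 -113.1    6.9   13.8   78.9] z 0.068 0.08
  n 1043 px [281. 199.] mean [ 0.5675 -0.3435  0.0746] rect mm [ 570.5 -343.7   33.9   52.4   81.3] z 0.069 0.08
```

View pics/w5.png

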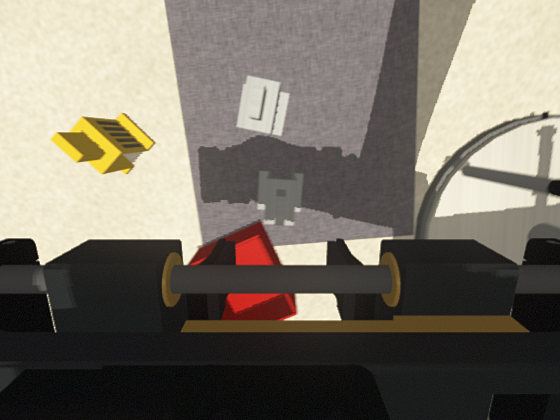

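Wet A is at (0.570,-0.344), jaw angle 81.4°. Wet B is at (0.4655,-0.3567), jaw angle 73.6°. I'll grasp A with a longer closing time.

play_rows(commands=[[[0.002,0,-0.04,0,0,-0.064,0.5],[0.002,0,-0.08,0,0,-0.064,0.5],[0.002,0,-0.12,0,0,-0.064,0.5],[0.002,0,-0.15,0,0,-0.064,0.5],[0.002,0,-0.168,0,0,-0.064,0.6]]])

```text
time_s: 13.75
tcp_pos: [0.5672, -0.3422, 0.0786]
ee_rot: [[-0.989, 0.146, -0.007], [0.146, 0.989, 0.003], [0.008, 0.002, -1.0]]
wrist_force: [0.2, 0.3, -0.2]
gripper_width: 0.467
```

play_rows(commands=[[[0,0,0,0,0,0,0.7],[0,0,0,0,0,0,1],[0,0,0,0,0,0,1],[0,0,0,0,0,0,1],[0,0,0,0,0,0,1]]])

```text
time_s: 14.25
tcp_pos: [0.5706, -0.3436, 0.085]
ee_rot: [[-0.989, 0.146, 0.002], [0.146, 0.989, -0.001], [-0.003, -0.0, -1.0]]
wrist_force: [0.7, 1.4, 2.2]
gripper_width: 0.108
```

play_rows(commands=[[[0,0,0,0,0,0,1],[0,0,0,0,0,0,1],[0,0,0,0,0,0,1],[0,0,0,0,0,0,1]]])

```text
time_s: 14.65
tcp_pos: [0.5706, -0.3436, 0.0849]
ee_rot: [[-0.989, 0.145, 0.002], [0.145, 0.989, -0.001], [-0.002, -0.001, -1.0]]
wrist_force: [0.7, 2.1, 6.0]
gripper_width: 0.113
```

play_rows(commands=[[[0,0,0.04,0,0,0,1],[0,0,0.09,0,0,0,1],[0,0,0.14,0,0,0,1],[0,0,0.19,0,0,0,1],[0,0,0.24,0,0,0,1]]])

```text
time_s: 15.15
tcp_pos: [0.5692, -0.3431, 0.3245]
ee_rot: [[-0.989, 0.146, -0.002], [0.146, 0.989, 0.001], [0.002, 0.001, -1.0]]
wrist_force: [1.7, -0.2, -2.2]
gripper_width: 0.114
```

play_rows(commands=[[[0,0.025,0,0,0,0.01,1],[-0.001,0.06,0,0,0,0.03,1],[-0.002,0.095,0,0,0,0.05,1],[-0.003,0.13,0,0,0,0.07,1],[-0.003,0.167,0,0,0,0.089,1]]])

```text
time_s: 15.65
tcp_pos: [0.5661, -0.1752, 0.3223]
ee_rot: [[-0.998, 0.057, -0.002], [0.057, 0.998, 0.001], [0.002, 0.001, -1.0]]
wrist_force: [0.7, -0.7, -2.2]
gripper_width: 0.114
```

play_rows(commands=[[[0,0.035,0,0,0,0.02,1],[-0.001,0.07,0,0,0,0.04,1],[-0.002,0.105,0,0,0,0.06,1],[-0.003,0.14,0,0,0,0.089,1],[-0.003,0.167,0,0,0,0.089,1]]])

```text
time_s: 16.15
tcp_pos: [0.5631, -0.0076, 0.3225]
ee_rot: [[-0.999, -0.033, -0.002], [-0.033, 0.999, 0.0], [0.002, 0.0, -1.0]]
wrist_force: [0.1, -1.8, -1.6]
gripper_width: 0.116
```

play_rows(commands=[[[0,0,-0.01,0,0,0,1],[0,0,-0.02,0,0,0,1],[0,0,-0.02,0,0,0,1]]])

```text
time_s: 16.45
tcp_pos: [0.5625, -0.0102, 0.3007]
ee_rot: [[-1.0, -0.031, -0.006], [-0.031, 1.0, -0.001], [0.006, -0.0, -1.0]]
wrist_force: [0.3, 0.8, -1.9]
gripper_width: 0.112
```

```bash
python3 chk.py .564 -.009 1.6 .14 .155 .175 .225 .25 .27 .295; python3 - <<'E'
from h import *
c=cap('wrist');W=pts(c);z=W[...,2]
for n in('wrist',):
    clus(W,(z>.168)&(z<.179)&(abs(W[...,1]+.01)<.03),20);print('bar');clus(W,(z>.15)&(z<.158)&(abs(W[...,1]+.01)<.03),20);print('tab');clus(W,(z>.285)&(z<.345)&(abs(W[...,1]+.01)<.03),20)
E
```

```text
[ 0.56254494 -0.01018744  0.3006802 ] 0.11246311358192838 [ 0.28659438  0.76411523 -1.91461336]
scene hist from .14 [3, 12, 47, 33, 5, 5, 3, 5, 0, 0, 0, 0, 0, 0, 3, 24, 74, 36, 20, 22, 23, 21, 21, 27, 14, 21, 20, 16, 22, 46, 63]
  z 0.155 80 perp [-10.6  -1.8   8.8] along [-37.2 -13.3  13.5]
  z 0.175 8 perp [-13.7  -8.6  -3.7] along [-41.1 -37.3 -36.1]
  z 0.225 110 perp [-30.  -18.2  27.6] along [-26.4   4.2  23.6]
  z 0.25 42 perp [-17.5 -14.9  15.9] along [-25.5   8.4  23.2]
  z 0.27 41 perp [-18.1 -15.4  15.8] along [-22.    9.7  23.9]
  z 0.295 68 perp [-17.5  -6.2  15.6] along [-26.5   8.7  23.4]
side hist from .14 [4, 38, 59, 48, 16, 12, 19, 18, 0, 0, 0, 0, 0, 0, 0, 21, 59, 47, 34, 30, 31, 34, 32, 28, 36, 36, 33, 37, 24, 39, 75]
  z 0.155 107 perp [-11.6  -2.4   9.7] along [-43.   -0.9  38.4]
  z 0.175 37 perp [-14.2  -0.5  13.9] along [-42.7  31.3  38.1]
  z 0.225 106 perp [-27.2 -17.2  25.5] along [-30.1 -12.2  21.9]
  z 0.25 66 perp [-17.  -12.9  20.7] along [-29.5 -10.2  21. ]
  z 0.27 69 perp [-17.3 -13.3  18.3] along [-30.  -12.2  22.3]
  z 0.295 87 perp [-17.6  -3.4  19.4] along [-29.   -7.7  21.6]
  n 173 px [282. 168.] mean [ 0.5269 -0.0109  0.176 ] rect mm [527.1 -11.    5.5  23.    2. ] z 0.17 0.179
bar
  n 102 px [282. 161.] mean [ 0.5219 -0.0113  0.1542] rect mm [521.9 -11.1   5.1  22.5   2.2] z 0.15 0.156
  n 524 px [282. 189.] mean [ 0.5511 -0.0101  0.1546] rect mm [551.3 -10.2  36.2  14.7   1.9] z 0.152 0.156
tab
  n 3316 px [281. 235.] mean [ 0.5486 -0.0116  0.3063] rect mm [550.7 -11.5  27.6  34.1   1.1] z 0.285 0.338
  n 362 px [281. 301.] mean [ 0.5739 -0.0108  0.3327] rect mm [573.9 -10.9  10.6  10.5  88.5] z 0.327 0.341
```

The screen is aligned over the bar: perpendicular within 1 mm, along the bar -2.5 mm. I'll lower it.

play_rows(commands=[[[0.002,0,-0.03,0,0,0,1],[0.002,0,-0.06,0,0,0,1],[0.002,0,-0.09,0,0,0,1],[0.002,0,-0.115,0,0,0,1],[0.002,0,-0.128,0,0,0,1]]])

```text
time_s: 17.1
tcp_pos: [0.565, -0.0103, 0.1736]
ee_rot: [[-1.0, -0.03, -0.003], [-0.03, 1.0, -0.001], [0.003, -0.0, -1.0]]
wrist_force: [0.1, 0.3, -1.2]
gripper_width: 0.117
```

play_rows(commands=[[[0,0,-0.002,0,0,0,1],[0,0,-0.004,0,0,0,1],[0,0,-0.004,0,0,0,1]]])

```text
time_s: 17.4
tcp_pos: [0.5668, -0.0095, 0.1729]
ee_rot: [[-0.999, -0.032, 0.003], [-0.032, 0.999, 0.0], [-0.003, 0.0, -1.0]]
wrist_force: [-0.4, -0.3, -2.2]
gripper_width: 0.111
```

```bash
python3 chk.py .564 -.009 1.6 .07 .09 .12
```

```text
[ 0.56684357 -0.00946478  0.17285785] 0.11101696836698216 [-0.39400989 -0.32066881 -2.20932251]
scene hist from .07 [0, 0, 0, 0, 1, 4, 2, 4, 3, 5, 2, 8, 4, 10, 7, 10, 7, 14, 51, 10, 7, 15, 10, 15, 9, 8, 15, 5, 2, 2, 0, 0, 0, 3, 2, 21, 29, 42, 65, 111, 20, 35, 63, 71, 40]
  z 0.12 7 perp [-17.6 -16.8 -15.2] along [-22.8 -16.3  -6.1]
side hist from .07 [0, 0, 0, 10, 32, 49, 22, 31, 19, 23, 26, 20, 23, 19, 23, 34, 45, 42, 91, 31, 21, 37, 17, 13, 13, 15, 16, 7, 8, 4, 4, 0, 0, 0, 0, 11, 19, 28, 33, 76, 26, 28, 60, 57, 34]
  z 0.09 42 perp [-30.7 -24.3  31.3] along [-26.2 -14.6  10.8]
  z 0.12 49 perp [-19.1 -14.5  19.4] along [-23.6 -10.3  14.8]
```

Nearly seated. I'll go down another 4 mm, release and rise.

play_rows(commands=[[[-0.001,0,-0.002,0,0,0,1],[-0.001,0,-0.004,0,0,0,1],[-0.001,0,-0.004,0,0,0,1]]])

```text
time_s: 17.8
tcp_pos: [0.5654, -0.0096, 0.1699]
ee_rot: [[-0.999, -0.033, 0.002], [-0.033, 0.999, -0.001], [-0.002, -0.001, -1.0]]
wrist_force: [-3.2, 0.2, 6.2]
gripper_width: 0.112
```

play_rows(commands=[[[0,0,0,0,0,0,0.7],[0,0,0,0,0,0,0.6],[0,0,0,0,0,0,0.6],[0,0,0,0,0,0,0.6],[0,0,0,0,0,0,0.6]]])

```text
time_s: 18.3
tcp_pos: [0.5649, -0.0094, 0.1674]
ee_rot: [[-0.999, -0.032, -0.0], [-0.032, 0.999, -0.0], [0.0, -0.0, -1.0]]
wrist_force: [0.5, -0.5, 0.7]
gripper_width: 0.387
```

play_rows(commands=[[[0,0,0.02,0,0,0,0.6],[0,0,0.05,0,0,0,0.6],[0,0,0.09,0,0,0,0.75],[0,0,0.13,0,0,0,0.75],[0,0,0.13,0,0,0,0.75]]])

```text
time_s: 18.8
tcp_pos: [0.5679, -0.0095, 0.3043]
ee_rot: [[-0.999, -0.032, 0.013], [-0.032, 0.999, 0.001], [-0.013, 0.0, -1.0]]
wrist_force: [-0.3, 0.3, 1.2]
gripper_width: 0.269
```

```bash
python3 chk.py .564 -.009 1.6 .07 .09 .12 .195; python3 - <<'E'
from h import *
c=cap('wrist');W=pts(c);z=W[...,2];clus(W,(z>.19)&(z<.21)&(W[...,0]<.63),30)
E
```

```text
[ 0.56789577 -0.00950549  0.30431136] 0.2686121584701394 [-0.29561111  0.33302895  1.19547546]
scene hist from .07 [0, 0, 0, 1, 3, 3, 2, 3, 3, 4, 6, 5, 4, 10, 9, 9, 22, 51, 36, 16, 15, 21, 9, 9, 10, 18, 16, 0, 0, 0, 0, 0, 0, 0, 0, 0, 0, 0, 0, 0, 0, 0, 0, 0, 0]
  z 0.12 10 perp [-17.9 -16.6 -14.3] along [-25.8 -17.   -5.5]
  z 0.195 28 perp [-6.1 -3.1  4.4] along [-14.4   2.3  16.2]
side hist from .07 [0, 0, 2, 27, 52, 26, 25, 21, 27, 27, 20, 24, 24, 16, 29, 35, 45, 70, 55, 32, 30, 37, 16, 16, 16, 30, 3, 0, 0, 0, 0, 0, 0, 0, 0, 0, 0, 0, 0, 0, 0, 0, 0, 0, 0]
  z 0.09 79 perp [-29.4 -21.   25.8] along [-27.1 -11.9  13. ]
  z 0.12 47 perp [-18.6 -13.4  17.7] along [-26.5 -10.3  14.7]
  z 0.195 46 perp [-5.5 -1.3  8.5] along [-16.4  -2.4  13.9]
  n 290 px [391. 199.] mean [0.5503 0.0874 0.1991] rect mm [550.9  88.2  14.6  14.7  59.8] z 0.19 0.202
  n 287 px [170. 202.] mean [ 0.5591 -0.1078  0.199 ] rect mm [ 559.4 -108.9   14.5   15.1    1. ] z 0.19 0.202
  n 381 px [280. 211.] mean [ 0.564  -0.0103  0.1993] rect mm [564.8 -10.3  29.9   9.1   1.8] z 0.19 0.201
```

Wet A hangs properly. Now the second quarter turn, with the same arc.

play_rows(commands=[[[-0.003,0.025,0,0,0,0,0.75],[-0.006,0.05,0,0,0,0,0.75],[-0.01,0.08,0,0,0,0,0.75],[-0.013,0.099,0,0,0,0,0.75],[-0.013,0.099,0,0,0,0,0.75]]])

```text
time_s: 19.45
tcp_pos: [0.551, 0.0912, 0.2955]
ee_rot: [[-0.999, -0.035, -0.003], [-0.035, 0.999, -0.001], [0.004, -0.001, -1.0]]
wrist_force: [-0.0, -0.8, 0.4]
gripper_width: 0.251
```

play_rows(commands=[[[0,0,-0.04,0,0,0,0.75],[0,0,-0.07,0,0,0,0.75],[0,0,-0.1,0,0,0,0.75],[0,0,-0.127,0,0,0,0.75],[0,0,-0.127,0,0,0,0.75]]])

```text
time_s: 19.95
tcp_pos: [0.5486, 0.0877, 0.1655]
ee_rot: [[-0.999, -0.03, -0.011], [-0.03, 1.0, -0.004], [0.011, -0.004, -1.0]]
wrist_force: [0.1, -0.2, 0.2]
gripper_width: 0.25
```

play_rows(commands=[[[-0.0095,-0.0112,0,0,0,0,0.75],[-0.0178,-0.0233,0,0,0,0,0.75],[-0.0248,-0.0361,0,0,0,0,0.75],[-0.0304,-0.0497,0,0,0,0,0.75],[-0.0346,-0.0637,0,0,0,0,0.75]]])

```text
time_s: 20.45
tcp_pos: [0.5151, 0.0252, 0.1713]
ee_rot: [[-1.0, -0.032, -0.002], [-0.032, 1.0, 0.001], [0.002, 0.002, -1.0]]
wrist_force: [-3.4, 4.0, -1.2]
gripper_width: 0.253
```

play_rows(commands=[[[-0.0027,-0.0144,0,0,0,0,0.75],[-0.0038,-0.029,0,0,0,0,0.75],[-0.0035,-0.0437,0,0,0,0,0.75],[-0.0016,-0.0582,0,0,0,0,0.75],[0.0018,-0.0724,0,0,0,0,0.75]]])

```text
time_s: 20.95
tcp_pos: [0.5199, -0.0483, 0.1713]
ee_rot: [[-0.999, -0.032, 0.002], [-0.032, 1.0, -0.001], [-0.002, -0.001, -1.0]]
wrist_force: [0.1, 0.7, -0.3]
gripper_width: 0.249
```

play_rows(commands=[[[0.0049,-0.0139,0,0,0,0,0.75],[0.0112,-0.0271,0,0,0,0,0.75],[0.0189,-0.0396,0,0,0,0,0.75],[0.0278,-0.0512,0,0,0,0,0.75],[0.0378,-0.0619,0,0,0,0,0.75]]])

```text
time_s: 21.45
tcp_pos: [0.5576, -0.1094, 0.1703]
ee_rot: [[-1.0, -0.032, -0.001], [-0.032, 1.0, 0.0], [0.001, 0.0, -1.0]]
wrist_force: [0.3, -0.3, -0.2]
gripper_width: 0.251
```

play_rows(commands=[[[0,0,0,0,0,0,0.65],[0,0,0,0,0,0,0.65],[0,0,0.03,0,0,0,0.65],[0,0,0.07,0,0,0,0.55],[0,0,0.11,0,0,0,0.4]]])

```text
time_s: 21.95
tcp_pos: [0.5563, -0.1079, 0.2815]
ee_rot: [[-0.999, -0.033, -0.002], [-0.033, 0.999, -0.0], [0.002, 0.0, -1.0]]
wrist_force: [0.9, 0.2, -0.2]
gripper_width: 0.459
```

```bash
python3 - <<'E'
from h import *
for n in('scene','side'):
    c=cap(n,n+'6.png');W=pts(c);z=W[...,2];print(n)
    clus(W,(z>.188)&(z<.206)&(W[...,0]<.85)&(W[...,0]>.5)&(abs(W[...,1])<.2));print('plate');clus(W,(z>.166)&(z<.178)&(W[...,0]<.62)&(W[...,0]>.5)&(abs(W[...,1])<.2))
    print('wet');clus(W,(z>.10)&(z<.12)&(W[...,0]<.65)&(W[...,0]>.35)&(W[...,1]<-.2)&(W[...,1]>-.45))
a=cv2.imread('pics/scene6.png')[130:310,150:320];b=cv2.imread('pics/side6.png')[140:270,130:320]
cv2.imwrite('pics/c6.png',cv2.convertScaleAbs(np.hstack([cv2.resize(a,(400,424),interpolation=3),cv2.resize(b,(400,424),interpolation=3)]),alpha=1.4))
E
```

```text
scene
  n 26 px [253. 194.] mean [ 0.5605 -0.1058  0.1972] rect mm [ 559.8 -106.9   13.8   13.2   46.5] z 0.189 0.203
  n 30 px [299. 228.] mean [0.5519 0.0911 0.1971] rect mm [551.8  90.8  14.4  12.1  47.6] z 0.189 0.204
  n 10 px [174. 228.] mean [ 0.8211 -0.1617  0.1954] rect mm [ 821.4 -161.2    5.3   10.    41.1] z 0.188 0.204
  n 15 px [249. 298.] mean [0.8112 0.1675 0.1958] rect mm [812.  167.1   5.2  11.1  38.1] z 0.188 0.203
plate
  n 11 px [254. 200.] mean [ 0.5618 -0.1029  0.1731] rect mm [ 562.8 -102.6    6.6   10.    49.2] z 0.167 0.178
  n 19 px [281. 211.] mean [ 0.5286 -0.009   0.1731] rect mm [527.   -9.1   8.4  25.    5.2] z 0.166 0.178
  n 14 px [299. 234.] mean [0.5543 0.094  0.1725] rect mm [553.8  94.7   6.7  13.4  56.7] z 0.167 0.178
wet
  n 39 px [229. 159.] mean [ 0.451  -0.3754  0.1107] rect mm [ 450.  -376.8   15.1   30.2   76.8] z 0.101 0.119
side
  n 25 px [264. 178.] mean [ 0.5563 -0.1073  0.1958] rect mm [ 557.2 -109.1   12.7   23.1   23.7] z 0.189 0.202
  n 23 px [145. 201.] mean [0.8051 0.1655 0.1962] rect mm [805.9 164.   11.5   8.   48.4] z 0.189 0.206
  n 37 px [238. 208.] mean [0.5478 0.0903 0.1961] rect mm [549.2  88.7  15.   16.5  59.6] z 0.188 0.201
plate
  n 18 px [264. 186.] mean [ 0.5552 -0.1057  0.1715] rect mm [ 555.9 -106.4   13.     7.8   22.1] z 0.166 0.178
  n 24 px [238. 196.] mean [ 0.5978 -0.0053  0.1728] rect mm [597.8  -8.3   6.6  27.2   4.3] z 0.166 0.178
  n 21 px [261. 200.] mean [ 0.5238 -0.0095  0.174 ] rect mm [524.4 -10.1   7.   24.2   7.2] z 0.167 0.177
  n 23 px [239. 216.] mean [0.547  0.0925 0.1723] rect mm [547.7  92.2  14.3   8.9  21.7] z 0.166 0.178
wet
  n 43 px [320. 175.] mean [ 0.4475 -0.3756  0.1096] rect mm [ 448.8 -376.    18.5   32.3   77.6] z 0.1 0.118
```

View pics/c6.png

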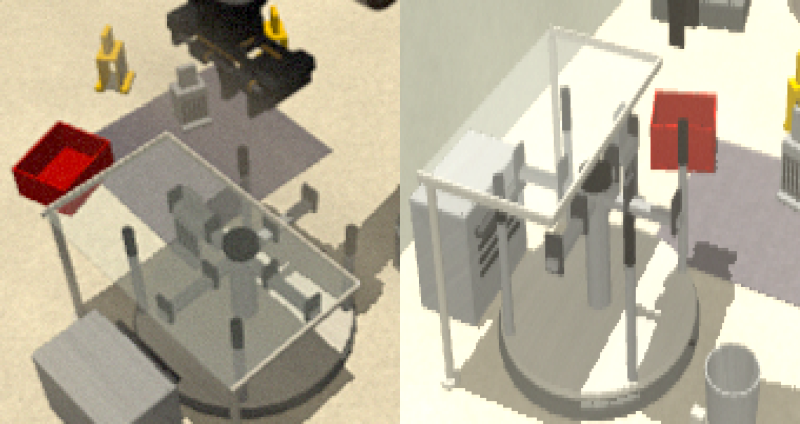

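Wet A has gone round to the -y bar under the roof, and the bay bar is empty. Wet B was knocked aside, now at about (0.450,-0.376). Next I'll move above it and look.

play_rows(commands=[[[-0.011,-0.027,0.02,0,0,-0.03,0.4],[-0.022,-0.054,0.02,0,0,-0.06,0.4],[-0.032,-0.081,0.02,0,0,-0.09,0.4],[-0.043,-0.108,0,0,0,-0.12,0.4],[-0.053,-0.134,-0.01,0,0,-0.14,0.4]]])

```text
time_s: 22.55
tcp_pos: [0.5026, -0.2425, 0.2691]
ee_rot: [[-0.994, 0.108, -0.001], [0.108, 0.994, 0.001], [0.002, 0.001, -1.0]]
wrist_force: [-0.1, -0.0, -0.8]
gripper_width: 0.6
```

play_rows(commands=[[[-0.011,-0.027,0,0,0,-0.03,0.4],[-0.022,-0.054,0,0,0,-0.06,0.4],[-0.032,-0.081,-0.01,0,0,-0.09,0.4],[-0.043,-0.108,-0.02,0,0,-0.12,0.4],[-0.053,-0.134,-0.02,0,0,-0.14,0.4]]])

```text
time_s: 23.05
tcp_pos: [0.4496, -0.3762, 0.2486]
ee_rot: [[-0.969, 0.246, -0.003], [0.246, 0.969, 0.002], [0.003, 0.002, -1.0]]
wrist_force: [1.6, -0.0, -0.2]
gripper_width: 0.601
```

play_rows(commands=[[[0,0,0,0,0,0,0.4],[0,0,0,0,0,0,0.4]]])

```text
time_s: 23.25
tcp_pos: [0.4506, -0.3762, 0.2501]
ee_rot: [[-0.969, 0.246, -0.0], [0.246, 0.969, 0.001], [0.001, 0.001, -1.0]]
wrist_force: [-0.6, -0.4, -0.5]
gripper_width: 0.598
```

```bash
python3 - <<'E'
from h import *
s=r.sense();print(s['tcp_pos'],np.degrees(np.arctan2(s['ee_rot'][1][1],s['ee_rot'][0][1])))
c=cap('wrist','w7.png');W=pts(c);z=W[...,2]
clus(W,(z>.10)&(z<.125),30);print('br');clus(W,(z>.068)&(z<.08),30)
E
```

```text
[ 0.45064172 -0.37622528  0.25013377] 75.75415378327584
  n 318 px [279. 203.] mean [ 0.4494 -0.3784  0.114 ] rect mm [ 450.6 -378.7   10.    30.2   73.6] z 0.1 0.116
  n 138 px [548. 234.] mean [ 0.5539 -0.1119  0.109 ] rect mm [ 554.3 -111.6    4.5   12.4   27.5] z 0.1 0.123
br
  n 1132 px [219.  14.] mean [ 0.2592 -0.3902  0.0746] rect mm [ 253.1 -390.9   52.7   27.6   60.9] z 0.068 0.08
  n 1020 px [279. 193.] mean [ 0.4478 -0.3779  0.0746] rect mm [ 450.6 -378.7   34.    52.3   73.6] z 0.069 0.077
  n 102 px [522. 227.] mean [ 0.5562 -0.1132  0.0741] rect mm [ 556.9 -112.5    7.    13.8   56.9] z 0.068 0.08
```

play_rows(commands=[[[0,-0.0025,-0.04,0,0,-0.037,0.5],[0,-0.0025,-0.08,0,0,-0.037,0.5],[0,-0.0025,-0.12,0,0,-0.037,0.5],[0,-0.0025,-0.15,0,0,-0.037,0.5],[0,-0.0025,-0.166,0,0,-0.037,0.6]]])

```text
time_s: 23.8
tcp_pos: [0.4501, -0.3768, 0.0817]
ee_rot: [[-0.96, 0.28, -0.004], [0.28, 0.96, 0.003], [0.004, 0.001, -1.0]]
wrist_force: [0.3, 0.2, -0.1]
gripper_width: 0.466
```

play_rows(commands=[[[0,0,0,0,0,0,0.7],[0,0,0,0,0,0,1],[0,0,0,0,0,0,1],[0,0,0,0,0,0,1],[0,0,0,0,0,0,1]]])

```text
time_s: 24.3
tcp_pos: [0.4517, -0.3791, 0.0859]
ee_rot: [[-0.96, 0.281, 0.002], [0.281, 0.96, -0.001], [-0.003, -0.0, -1.0]]
wrist_force: [0.9, 1.7, 2.5]
gripper_width: 0.114
```

play_rows(commands=[[[0,0,0,0,0,0,1],[0,0,0,0,0,0,1],[0,0,0,0,0,0,1],[0,0,0,0,0,0,1]]])

```text
time_s: 24.7
tcp_pos: [0.4517, -0.3792, 0.0859]
ee_rot: [[-0.96, 0.281, 0.002], [0.281, 0.96, -0.001], [-0.002, -0.0, -1.0]]
wrist_force: [-0.3, 2.3, 6.5]
gripper_width: 0.114
```

play_rows(commands=[[[0,0,0.04,0,0,0,1],[0,0,0.09,0,0,0,1],[0,0,0.14,0,0,0,1],[0,0,0.19,0,0,0,1],[0,0,0.24,0,0,0,1]]])

```text
time_s: 25.2
tcp_pos: [0.4501, -0.3786, 0.326]
ee_rot: [[-0.959, 0.282, -0.001], [0.282, 0.959, 0.001], [0.001, 0.001, -1.0]]
wrist_force: [1.8, -0.3, -1.6]
gripper_width: 0.112
```

play_rows(commands=[[[0.009,0.028,0,0,0,0.02,1],[0.02,0.065,0,0,0,0.055,1],[0.033,0.105,0,0,0,0.09,1],[0.045,0.145,0,0,0,0.125,1],[0.0575,0.1845,0,0,0,0.157,1]]])

```text
time_s: 25.7
tcp_pos: [0.5081, -0.1929, 0.3238]
ee_rot: [[-0.992, 0.127, -0.001], [0.127, 0.992, 0.001], [0.001, 0.0, -1.0]]
wrist_force: [1.4, -0.8, -1.3]
gripper_width: 0.113
```

play_rows(commands=[[[0.0125,0.04,0,0,0,0.035,1],[0.025,0.08,0,0,0,0.07,1],[0.037,0.12,0,0,0,0.1,1],[0.049,0.155,0,0,0,0.13,1],[0.0575,0.1845,0,0,0,0.157,1]]])

```text
time_s: 26.2
tcp_pos: [0.5659, -0.008, 0.3236]
ee_rot: [[-1.0, -0.031, -0.002], [-0.031, 1.0, 0.0], [0.002, 0.0, -1.0]]
wrist_force: [0.2, -0.8, -1.7]
gripper_width: 0.112
```

play_rows(commands=[[[0,0,-0.01,0,0,0,1],[0,0,-0.02,0,0,0,1],[0,0,-0.02,0,0,0,1],[0,0,-0.02,0,0,0,1]]])

```text
time_s: 26.6
tcp_pos: [0.5655, -0.0111, 0.3041]
ee_rot: [[-1.0, -0.027, -0.001], [-0.027, 1.0, -0.001], [0.001, -0.001, -1.0]]
wrist_force: [1.0, 0.4, -1.8]
gripper_width: 0.108
```

```bash
python3 chk.py .564 -.009 1.6 .14 .155 .175 .225 .25 .27 .295; python3 - <<'E'
from h import *
s=r.sense();print(np.degrees(np.arctan2(s['ee_rot'][1][1],s['ee_rot'][0][1])))
c=cap('wrist');W=pts(c);z=W[...,2]
clus(W,(z>.168)&(z<.179)&(abs(W[...,1]+.01)<.03),20);print('bar');clus(W,(z>.15)&(z<.158)&(abs(W[...,1]+.01)<.03),20)
E
```

```text
[ 0.56546265 -0.01110115  0.30410731] 0.10827765333595472 [ 0.97482102  0.35217824 -1.81270315]
scene hist from .14 [4, 9, 49, 36, 5, 5, 6, 6, 0, 0, 0, 0, 0, 0, 0, 12, 42, 67, 21, 24, 25, 27, 19, 24, 21, 23, 23, 17, 22, 20, 92]
  z 0.155 85 perp [-11.1  -2.2   8.7] along [-39.3 -12.8  13. ]
  z 0.175 12 perp [-13.6  -9.4  -0.9] along [-41.3 -35.6 -33.9]
  z 0.225 109 perp [-28.6 -18.   27.4] along [-25.    6.3  24.5]
  z 0.25 46 perp [-17.1 -13.6  17.1] along [-27.7   9.2  25.1]
  z 0.27 46 perp [-16.7 -14.4  17.6] along [-26.    5.4  25.8]
  z 0.295 101 perp [-15.5  -6.1  18.9] along [-25.7  10.8  25.1]
side hist from .14 [6, 36, 66, 44, 14, 15, 14, 22, 0, 0, 0, 0, 0, 0, 0, 10, 36, 70, 32, 29, 34, 32, 30, 36, 34, 30, 36, 27, 33, 29, 78]
  z 0.155 110 perp [-10.3  -3.3  10.7] along [-42.2  -1.5  37.6]
  z 0.175 36 perp [-11.8  -0.3  13.9] along [-41.9  -1.9  38. ]
  z 0.225 106 perp [-27.3 -18.2  30.1] along [-28.4 -10.2  21.5]
  z 0.25 62 perp [-17.  -12.6  19.6] along [-27.1  -7.   23.7]
  z 0.27 66 perp [-17.1 -12.7  20.5] along [-26.9 -12.   23.7]
  z 0.295 100 perp [-15.8  -3.2  17.9] along [-28.3  -7.2  22.9]
91.56659549596296
  n 183 px [282. 165.] mean [ 0.527 -0.011  0.176] rect mm [527.3 -10.8   6.1  23.9   3.4] z 0.17 0.179
bar
  n 85 px [283. 158.] mean [ 0.522  -0.0103  0.1544] rect mm [ 5.217e+02 -9.200e+00  5.100e+00  1.860e+01  4.000e-01] z 0.15 0.156
  n 565 px [283. 186.] mean [ 0.5512 -0.0098  0.1547] rect mm [551.8 -10.   37.4  15.8   1.9] z 0.153 0.157
```

Aligned. Lower, release and rise.

play_rows(commands=[[[0,0,-0.03,0,0,0,1],[0,0,-0.06,0,0,0,1],[0,0,-0.09,0,0,0,1],[0,0,-0.115,0,0,0,1],[0,0,-0.128,0,0,0,1]]])

```text
time_s: 27.25
tcp_pos: [0.5649, -0.0105, 0.1746]
ee_rot: [[-1.0, -0.028, -0.003], [-0.028, 1.0, -0.0], [0.003, -0.0, -1.0]]
wrist_force: [0.2, 0.6, -1.9]
gripper_width: 0.114
```

play_rows(commands=[[[0,0,-0.002,0,0,0,1],[0,0,-0.004,0,0,0,1],[0,0,-0.006,0,0,0,1],[0,0,-0.007,0,0,0,1],[0,0,-0.007,0,0,0,1]]])

```text
time_s: 27.75
tcp_pos: [0.5667, -0.0098, 0.1709]
ee_rot: [[-1.0, -0.029, 0.002], [-0.029, 1.0, 0.0], [-0.002, 0.0, -1.0]]
wrist_force: [-0.2, 0.6, 1.5]
gripper_width: 0.112
```

play_rows(commands=[[[0,0,0,0,0,0,0.7],[0,0,0,0,0,0,0.6],[0,0,0,0,0,0,0.6],[0,0,0,0,0,0,0.6],[0,0,0,0,0,0,0.6]]])

```text
time_s: 28.25
tcp_pos: [0.5659, -0.01, 0.1695]
ee_rot: [[-1.0, -0.029, -0.0], [-0.029, 1.0, -0.0], [0.0, -0.0, -1.0]]
wrist_force: [-0.2, -0.6, -0.1]
gripper_width: 0.385
```

play_rows(commands=[[[0,0,0.02,0,0,0,0.6],[0,0,0.05,0,0,0,0.6],[0,0,0.09,0,0,0,0.75],[0,0,0.13,0,0,0,0.75],[0,0,0.13,0,0,0,0.75]]])

```text
time_s: 28.75
tcp_pos: [0.5688, -0.01, 0.3064]
ee_rot: [[-0.999, -0.029, 0.013], [-0.029, 1.0, 0.001], [-0.013, 0.0, -1.0]]
wrist_force: [-1.2, 0.4, 0.1]
gripper_width: 0.266
```

```bash
python3 chk.py .564 -.009 1.6 .07 .09 .12 .195; python3 - <<'E'
from h import *
c=cap('wrist');W=pts(c);z=W[...,2];clus(W,(z>.19)&(z<.21)&(W[...,0]<.63),30)
E
```

```text
[ 0.56883122 -0.01003571  0.30639409] 0.26602215011972136 [-1.24298068  0.37111558  0.10272777]
scene hist from .07 [0, 0, 0, 1, 3, 1, 2, 4, 3, 3, 7, 6, 5, 8, 8, 13, 23, 36, 47, 17, 21, 20, 8, 8, 12, 21, 13, 0, 0, 0, 0, 0, 0, 0, 0, 0, 0, 0, 0, 0, 0, 0, 0, 0, 0]
  z 0.12 10 perp [-18.2 -16.7 -14.9] along [-25.4 -16.9  -6.4]
  z 0.195 33 perp [-6.2 -2.8  6.2] along [-15.7   1.6  15.7]
side hist from .07 [0, 0, 2, 23, 54, 24, 26, 26, 25, 21, 23, 26, 22, 21, 25, 40, 36, 78, 55, 33, 28, 37, 17, 13, 18, 25, 8, 0, 0, 0, 0, 0, 0, 0, 0, 0, 0, 0, 0, 0, 0, 0, 0, 0, 0]
  z 0.09 77 perp [-28.5 -21.8  23.5] along [-27.3 -10.9  15.6]
  z 0.12 44 perp [-17.5 -14.1  20. ] along [-26.6 -10.3  16.7]
  z 0.195 43 perp [-5.3 -2.3  9.3] along [-16.2  -2.1  13.8]
  n 295 px [391. 198.] mean [0.5507 0.0879 0.1988] rect mm [551.4  88.8  14.7  14.9  88.8] z 0.19 0.202
  n 285 px [172. 201.] mean [ 0.5586 -0.1075  0.1989] rect mm [ 559.4 -108.4   14.9   15.    73.6] z 0.19 0.202
  n 385 px [280. 210.] mean [ 0.5644 -0.0108  0.1993] rect mm [565.4 -10.8  30.5   9.1   1.6] z 0.191 0.202
```

Wet B hangs properly. Now the final quarter turn, then retreat.

play_rows(commands=[[[-0.003,0.025,0,0,0,0,0.75],[-0.006,0.05,0,0,0,0,0.75],[-0.01,0.08,0,0,0,0,0.75],[-0.014,0.099,0,0,0,0,0.75],[-0.014,0.099,0,0,0,0,0.75]]])

```text
time_s: 29.4
tcp_pos: [0.551, 0.0907, 0.2976]
ee_rot: [[-0.999, -0.032, -0.003], [-0.032, 1.0, -0.001], [0.004, -0.001, -1.0]]
wrist_force: [-0.7, 0.4, -1.0]
gripper_width: 0.251
```

play_rows(commands=[[[0,0,-0.04,0,0,0,0.75],[0,0,-0.07,0,0,0,0.75],[0,0,-0.1,0,0,0,0.75],[0,0,-0.128,0,0,0,0.75],[0,0,-0.128,0,0,0,0.75]]])

```text
time_s: 29.9
tcp_pos: [0.5486, 0.0872, 0.1664]
ee_rot: [[-1.0, -0.027, -0.011], [-0.027, 1.0, -0.004], [0.011, -0.004, -1.0]]
wrist_force: [-0.6, 0.9, -0.3]
gripper_width: 0.25
```

play_rows(commands=[[[-0.0095,-0.0112,0,0,0,0,0.75],[-0.0178,-0.0233,0,0,0,0,0.75],[-0.0248,-0.0361,0,0,0,0,0.75],[-0.0304,-0.0497,0,0,0,0,0.75],[-0.0346,-0.0637,0,0,0,0,0.75]]])

```text
time_s: 30.4
tcp_pos: [0.5152, 0.0247, 0.1723]
ee_rot: [[-1.0, -0.029, -0.002], [-0.029, 1.0, 0.001], [0.002, 0.001, -1.0]]
wrist_force: [-2.4, 4.2, -3.2]
gripper_width: 0.253
```

play_rows(commands=[[[-0.0027,-0.0144,0,0,0,0,0.75],[-0.0038,-0.029,0,0,0,0,0.75],[-0.0035,-0.0437,0,0,0,0,0.75],[-0.0016,-0.0582,0,0,0,0,0.75],[0.0018,-0.0724,0,0,0,0,0.75]]])

```text
time_s: 30.9
tcp_pos: [0.5199, -0.0488, 0.1722]
ee_rot: [[-1.0, -0.029, 0.002], [-0.029, 1.0, -0.001], [-0.002, -0.001, -1.0]]
wrist_force: [0.4, 0.7, 0.9]
gripper_width: 0.252
```

play_rows(commands=[[[0.0049,-0.0139,0,0,0,0,0.75],[0.0112,-0.0271,0,0,0,0,0.75],[0.0189,-0.0396,0,0,0,0,0.75],[0.0278,-0.0512,0,0,0,0,0.75],[0.0378,-0.0619,0,0,0,0,0.75]]])

```text
time_s: 31.4
tcp_pos: [0.5576, -0.1099, 0.1713]
ee_rot: [[-1.0, -0.029, -0.001], [-0.029, 1.0, 0.0], [0.001, 0.0, -1.0]]
wrist_force: [0.3, 0.4, -0.5]
gripper_width: 0.247
```

play_rows(commands=[[[0,0,0,0,0,0,0.65],[0,0,0,0,0,0,0.65],[0,0,0.03,0,0,0,0.65],[0,0,0.07,0,0,0,0.55],[0,0,0.11,0,0,0,0.4]]])

```text
time_s: 31.9
tcp_pos: [0.5563, -0.1084, 0.2825]
ee_rot: [[-1.0, -0.03, -0.002], [-0.03, 1.0, 0.0], [0.002, 0.0, -1.0]]
wrist_force: [0.5, 0.2, -0.2]
gripper_width: 0.455
```

play_rows(commands=[[[-0.02,-0.02,0.03,0,0,0,0.4],[-0.05,-0.04,0.04,0,0,0,0.4],[-0.08,-0.06,0.04,0,0,0,0.4],[-0.1,-0.08,0.04,0,0,0,0.4],[-0.1,-0.08,0.04,0,0,0,0.4]]])

```text
time_s: 32.4
tcp_pos: [0.4545, -0.1898, 0.3225]
ee_rot: [[-1.0, -0.027, 0.001], [-0.027, 1.0, 0.0], [-0.001, 0.0, -1.0]]
wrist_force: [-0.1, -0.2, -0.1]
gripper_width: 0.601
```

```bash
python3 - <<'E'
from h import *
for n in('scene','side'):
    c=cap(n,n+'8.png');W=pts(c);z=W[...,2];print(n)
    clus(W,(z>.188)&(z<.206)&(W[...,0]<.85)&(W[...,0]>.5)&(abs(W[...,1])<.2));print('plate');clus(W,(z>.166)&(z<.178)&(W[...,0]<.62)&(W[...,0]>.5)&(abs(W[...,1])<.2))
a=cv2.imread('pics/scene8.png')[130:330,150:430];b=cv2.imread('pics/side8.png')[130:380,130:350]
cv2.imwrite('pics/c8.png',cv2.convertScaleAbs(np.hstack([cv2.resize(a,(420,500),interpolation=3),cv2.resize(b,(380,500),interpolation=3)]),alpha=1.4))
E
python3 chk.py .4055 .3405 80.8 .05 .07 .1 .175
```

```text
scene
  n 22 px [253. 194.] mean [ 0.5596 -0.1052  0.1973] rect mm [ 559.8 -106.4   11.5   13.5   22.6] z 0.189 0.203
  n 29 px [299. 228.] mean [0.5529 0.0918 0.1979] rect mm [552.4  91.1  17.   11.9  46.7] z 0.189 0.203
  n 10 px [174. 228.] mean [ 0.8212 -0.1622  0.1951] rect mm [ 821.6 -162.5    3.1    7.5   40.8] z 0.188 0.203
  n 16 px [249. 298.] mean [0.8117 0.1678 0.1959] rect mm [811.9 167.6   4.4  11.   41.2] z 0.188 0.205
plate
  n 13 px [254. 201.] mean [ 0.5613 -0.1026  0.1702] rect mm [ 560.6 -102.8    6.9   12.8   48.9] z 0.166 0.176
  n 26 px [282. 211.] mean [ 0.5277 -0.0073  0.1726] rect mm [527.4  -8.7   7.6  24.2   5. ] z 0.167 0.178
  n 12 px [299. 234.] mean [0.5541 0.0942 0.1718] rect mm [554.1  94.6   3.   12.2  48.5] z 0.167 0.177
side
  n 25 px [264. 179.] mean [ 0.5554 -0.1053  0.1962] rect mm [ 556.2 -106.9   12.7   17.8   23.8] z 0.188 0.202
  n 25 px [145. 201.] mean [0.8047 0.1655 0.1964] rect mm [806.  166.1  11.3  10.3  18.8] z 0.188 0.205
  n 34 px [238. 208.] mean [0.5485 0.0919 0.1961] rect mm [549.1  90.6  11.4  18.   26.5] z 0.188 0.203
plate
  
[... 577 characters left out ...]
19, 17, 15, 12, 19, 24, 26, 56, 94, 61, 14, 11, 15, 11, 11, 13, 31, 10, 0, 0, 0, 0, 0, 0, 0, 0, 0, 0, 0, 0, 0, 0, 0, 0, 0, 0, 0, 0, 0, 0]
  z 0.07 92 perp [-24.1  21.8  29.6] along [-24.2   3.4  25.2]
  z 0.1 36 perp [12.5 16.5 19.1] along [-25.7   4.4  25.3]
  z 0.175 44 perp [-5.6  3.2  6.9] along [-15.7  -0.8  13.5]
side hist from .05 [0, 0, 4, 47, 131, 41, 42, 37, 23, 26, 19, 22, 26, 20, 29, 33, 70, 155, 93, 17, 19, 21, 20, 23, 19, 44, 21, 0, 0, 0, 0, 0, 0, 0, 0, 0, 0, 0, 0, 0, 0, 0, 0, 0, 0, 0, 0, 0, 0]
  z 0.07 178 perp [-30.2 -21.5  21.8] along [-27.2   3.5  24.4]
  z 0.1 45 perp [-18.6 -17.5 -15.9] along [-27.8   0.4  23.1]
  z 0.175 63 perp [-6.6 -3.6  5.1] along [-16.8   2.1  13.3]
```

View pics/c8.png

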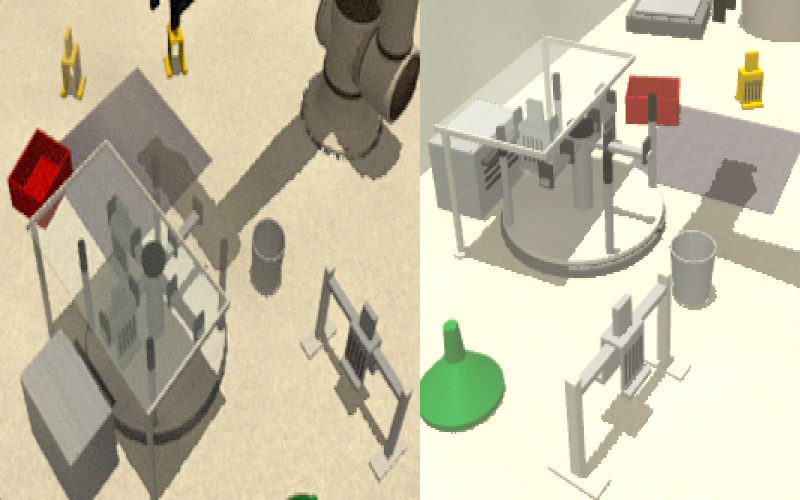

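The picture shows the dried screen on the rail, wet A on the back bar and wet B on the -y bar, both under the roof. The bay bar is empty, the posts are back at their detent positions and the mat is clear. I'm handing in.

```bash
python3 -c "
from h import *
print(r.finish_job())"
```

```text
the job is handed in; nothing more can be done
None
```

The load is changed and the job is handed in, at about 32 s on the robot's clock.

- **Dried screen:** There was one, on the left bar. I turned the carousel a quarter turn to bring it into the bay and hung it over the storage rail, centred to within about 1 mm.
- **Wet screens:** There were two. I hung each on its own bar with quarter turns between. The second had been knocked aside by about 3 cm, so I found it again before gripping it.

**Last checks:** Both camera views show:
- both wet screens hanging under the roof, on the back bar and the right (-y) bar;
- the bay bar empty and the posts within about 2 mm of their starting detent positions;
- the dried screen on the rail and the gripper clear of everything.

I didn't measure the tub, beaker and funnel at the end. They look unmoved in the pictures, and the arm never worked near them.

**What did not go smoothly:**
- **Low grip:** I gripped the dried screen low because the fingers close slowly. It held, and I hung it using the measured offset.
- **Rail contact:** Setting the dried screen on the rail peaked at about 45 N on the wrist sensor, through the held screen. That is under the 120 N wrist limit.
- **Camera disagreement:** The views differed by up to about 4 mm over the rail. I corrected for this before lowering.

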